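# Seat the reference cell in the photometer's light path

### The job

Take the square glass reference cell from the steel tray and put it upright into the photometer's cell well with its two clear faces towards the lamp and the detector. Ease it gently down past the well's side spring until it rests on the seat inside; the cell is glass, so feel for the seat and do not force it. Then let go and shut the black light hood fully over it, leaving the things around undisturbed.

Things in the scene. Friction and masses are not known exactly. Their poses are not given: they have to be found in the camera images.
- cell_center (a point): Centre (half-way up) of the sealed square glass reference cell: 25 x 25 mm, 92 mm tall with a flush grey cap (top 9 mm), about 90 g, upright in the tray. Its x axis is the normal of the two clear faces (a grey filter glass shows through them); a thin white line across the cap's top runs along x. Its y axis is the normal of the two frosted white faces, by which it is held.
- photometer: Photometer, fixed to the bench: origin on the axis of the cell well, at the underside (bench level). Its y axis is the light path, from the finned lamp house (-y end) through the dark cell block to the round detector barrel (+y end); its x axis points to the hood's hinge, z up. Base plate 165 x 255 mm; the cell block spans x -42 to +62 mm, y +-37 mm and is 97 mm tall; lamp and detector are lower.
- well_mouth (a point): Centre of the cell well's mouth in the block's top, 97 mm over the bench; axes as the photometer's. The well is 29 mm along x, 28.4 mm along y, its mouth bevelled 3 mm. The flat rubber seat is on a height screw, anywhere from 38 to 60 mm below the mouth: unseen, to be felt, as force rising above the spring's drag (the rubber gives 1 mm under 8 N, 2 mm at most). A seated cell is 32 to 54 mm proud.
- hood (a joint): Opening angle of the black light hood: 0 shut down flat on the block, starts wide open, at 1.7 to 1.9 (standing up, leaning back behind the well). Its stiff hinge (about 0.16 N m) stays where it is left. It is an upside-down box 92 mm long (from the hinge towards -x when shut), 68 mm wide, with its outside top 58 mm above the hinge line when shut.
- hood_hinge (a point): Middle of the hood's hinge line, 58 mm from the well's axis along the photometer's +x and 101 mm above the bench; the line runs along the photometer's y. Opening swings the hood's front up and back towards +x.
- hood_tab (a point): Middle of the outer face of the finger tab (14 mm long, 34 mm wide, 4 mm thick) on the hood's front edge: when shut it lies 98 mm to the -x side of the hinge line and 58 mm above it; it moves with the hood. The hood is shut by pushing on this outer side.
- plunger_nose (a point): Centre of the steel ball nose (6 mm radius) of the spring plunger in the well's -x wall, as built: 18 mm below the mouth. At rest it sticks 4.5 mm into the well; it gives way under 3 to 6 N and holds a seated cell against the +x wall. From about 12 mm below the mouth a cell drags on it (some 2 to 8 N) and does not drop home of its own weight.
- cell_pin (a joint): Travel of the photometer's cell-present switch, a pin in the middle of the seat: 0 when up (3 mm above the seat), 3 mm when a cell rests on the seat; a light spring of under 1 N. Down at the foot of the well, out of sight.
- weighing_bottle: Bystander, to be left alone: glass weighing bottle with knob lid, 43 mm wide, 53 mm tall, in the tray beside the cell. Origin at its underside.
- small_beaker: Bystander, to be left alone: small clear beaker, 55 mm wide, 70 mm tall, behind the tray. Origin at its underside.
There are look-alikes about, which are no part of the job. Of the things like the part that bears cell_center, leave any that is pink; of the rest the larger one is meant.

How it is judged:
On the way:
1. the cell is down on the seat in the well, upright, clear faces square to the light path (value of joint cell_pin above 0.0022 m and horizontal distance between cell_center and well_mouth below 0.004 m and angle between cell_center's own z axis and vertical below 0.06 rad and angle between the x axis of cell_center and the y axis of photometer, either way round below 0.07 rad), for 0.2 s.
At the end, for the whole second after the job is handed in: the cell stands released and at rest on the seat in the well (switch pin down by more than 2.2 of its 3 mm), on the well's axis within 4 mm, upright within 0.06 rad, its clear faces square to the light path within 0.07 rad, and the hood is shut (below 0.04 rad) (all of step 1 and linear speed of cell below 0.01 m/s and value of joint hood below 0.04 rad); the robot touches nothing.
It fails at once if the glass cell is pressed against the photometer or its seat with more than 25 N (contact force between cell and photometer above 25 N or contact force between cell and seat above 25 N).
It fails at once if the cell is tipped over (angle between cell_center's own z axis and vertical above 0.7 rad).
It fails at once if a bystander is disturbed (distance of any of weighing_bottle, small_beaker from where it was at the start of the episode above 0.02 m).
It also fails if it takes over 58 s, if anything falls off the work surface, if the arm or the gripper's body presses on something with over 40 N, if the wrist force passes 120 N, or if a joint passes its speed limit or range.

### The arm

A 6-joint arm with a two-finger parallel gripper is mounted at the origin on a cart in front of the work surface, level with it; the furniture and walls round the work are solid. World frame = base frame: x ahead of the robot, y to its left, z up, the work surface at z = 0. Lengths are in m, angles in rad, forces in N, time in s.
With the tool pointing down it reaches from about 0.375 to 0.9 m from the base axis. Payload 3.1 kg.
Tool frame: the origin (TCP) lies midway between the tips of the shut fingers; the grasp point (between the pads) lies 19 mm behind it; z points along the fingers, x is the direction in which the jaws open and shut, and the axes are right-handed (so a half turn about z gives the same grasp; the last joint's range is limited). The gripper opens to 87 mm and grips with 3 to 60 N. Pads are 19 mm wide; open, the fingers measure 117 mm over their backs; the gripper's body (75 mm by 190 mm) begins 51 mm behind the grasp point.
Start: joints at [1.071, 0.527, 1.433, -0, 1.181, -0.178], TCP at [0.198, 0.593, 0.223] pointing down, gripper open.
Joint ranges: [-3.08, 3.08], [-0.75, 2.2], [0.22, 2.44], [-1.43, 4.57], [0, 2.65], [-2.85, 2.85]. Speed limits (rad/s): [2.79, 2.79, 3.14, 3.14, 3.14, 3.14].

### API

Orientations are given as a unit quaternion [x, y, z, w].
In Python, from rig import * gives the robot as it stands.
- The arm moves only by the tool drive_tool, never from a script. Its argument "plan" is a list of rows, each an object with "offset": the shift along the tool's x, y, z in cm, a list of three; "delta_rot": the turn, a rotation vector about the tool's x, y, z in degrees, a list of three; "jaw": the finger opening in cm, from 0 to 8.7. In form: [{"offset": [dx, dy, dz], "delta_rot": [wx, wy, wz], "jaw": jaw}, ...]. A call has exactly 8 rows; each row is the pose to reach, as a shift and turn from the pose commanded when the call began, along the tool's axes at that moment; what a row does not reach only later rows make up. A row lasts 1/12 s, in which the tool goes at most 41.7 mm and 7.16 degrees, less where a joint would pass 70% of its speed; a pose out of reach is approached as far as the arm can. A call with a gripper value outside its range is refused whole. The fingers move at their own pace and stop on an object; "squeeze" is the grip in N (left out, the last holds). Time passes only in rows, so rows that repeat a pose let the fingers close, or fill a call up. It gives the time, the measured TCP pose, the force and the opening at its end, in the units of the state.
- get_obs(): the state, without advancing time (a new reading comes with each control period).
- camera(name): name is "scene" or "top"; returns the picture (384x512x3 uint8, red, green, blue); there is no depth.
- calibration(name): a dict with "K" (3x3 intrinsics, pixels), "pose" (4x4, takes a point from camera to world coordinates). Camera axes: x right, y down, z forward; pixel columns grow to the right and rows downward; lengths in m; the calibration is good to about 2 mm. A picture is of the moment at which its call begins. calibration takes no time and is no camera call.
- hand_in(): hands the job in, once; it reports no verdict.
The state is a dict: "time": time; "q": joint angles; "joint_velocities": joint speeds; "joint_torque": joint torques, N m; "position": TCP position; "tool_rot": TCP orientation; "ft_force": force on the tool from outside, world axes, zero at the start; "moment": the same for the moment, N m; "grip_width": finger opening in m.
Only numpy, scipy, OpenCV 4.12 (cv2) and the standard library are available. Lean on these libraries where they do the work, as an engineer would, in place of code of your own. Each camera call takes 0.05 s, during which the arm holds its last target.

## Working session

There is one attempt and no reset: what is moved stays moved. The work goes in short steps, Python scripts to look and compute and a tool call to move; the robot and the scene stay as the last step left them, time stands still between calls to the robot, and variables do not carry over. Pictures are saved under pics/ and viewed, and the job is handed in when it is done.

Besides the shell and the picture viewer there is one more tool, called after "Call:" as name(argument=value, ...) on one line, values as JSON. drive_tool: Moves the arm, as the interface text tells. Its arguments: {"type":"object","properties":{"plan":{"type":"array","items":{"type":"object","properties":{"offset":{"type":"array","items":{"type":"number"}},"delta_rot":{"type":"array","items":{"type":"number"}},"jaw":{"type":"number"}}}},"squeeze":{"type":"number"}},"required":["plan"]}

```bash
mkdir -p pics; ls
python3 - <<'E'
from rig import *
import cv2
o=get_obs();print(o)
for n in("scene","top"):
    c=calibration(n);print(n,c)
    cv2.imwrite(f"pics/{n}0.png",camera(n)[:,:,::-1])
E
```

```text
pics
{'time': 0.0, 'q': array([ 1.07051420e+00,  5.28468059e-01,  1.43389501e+00, -3.00495506e-05,
        1.18139136e+00, -1.78517201e-01]), 'joint_velocities': array([-6.07030350e-04,  5.52765214e-04, -7.33102439e-05, -4.59596712e-04,
       -9.85109540e-04, -6.40218973e-04]), 'joint_torque': array([ 3.59938786e-04, -4.40048790e+01, -1.76591098e+01,  6.32429682e-02,
        5.83413674e-02, -1.78048581e-04]), 'position': array([0.19728553, 0.5922766 , 0.22157279]), 'tool_rot': array([ 8.11242569e-01,  5.84708753e-01, -9.69164618e-04,  4.78786256e-04]), 'ft_force': array([ 0.03735091, -0.10830564, -0.31830116]), 'moment': array([-0.02593035, -0.00401595, -0.00433933]), 'grip_width': 0.0871943954861171}
scene {'K': array([[382.68640216,   0.        , 251.04430913],
       [  0.        , 382.68640216, 187.38272722],
       [  0.        ,   0.        ,   1.        ]]), 'pose': array([[-0.55504258, -0.52411053,  0.64593799,  0.01319819],
       [-0.83152203,  0.32874225, -0.44777187,  0.33918651],
       [ 0.02233484, -0.78564412, -0.6182754 ,  0.66450614],
       [ 0.        ,  0.        ,  0.        ,  1.        ]])}
top {'K': array([[416.89743015,   0.        , 254.28149767],
       [  0.        , 416.89743015, 184.75387848],
       [  0.        ,   0.        ,   1.        ]]), 'pose': array([[-7.78113277e-03, -9.82153381e-01,  1.87920701e-01,
         4.09545517e-01],
       [-9.99966699e-01,  8.10492670e-03,  9.54697957e-04,
        -1.98441272e-02],
       [-2.46074334e-03, -1.87907015e-01, -9.82183740e-01,
         9.57159580e-01],
       [ 0.00000000e+00,  0.00000000e+00,  0.00000000e+00,
         1.00000000e+00]])}
```

View pics/scene0.png

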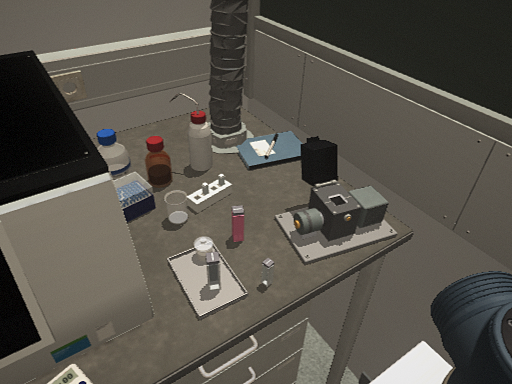

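View pics/top0.png

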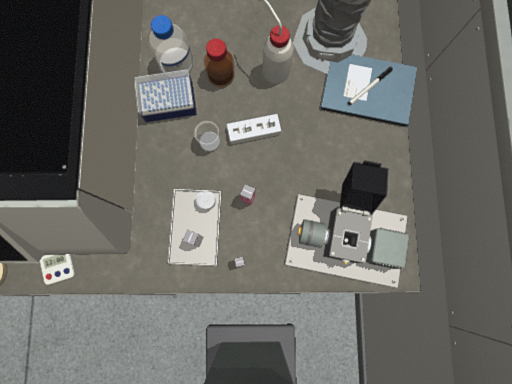

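The cell stands in the tray: top view about (191,238), scene view about (214,270). The pink one and the small one are look-alikes. The photometer's well is at about top (350,240). I'll enlarge these areas.

Run:
```python
import cv2
t=cv2.imread("pics/top0.png");s=cv2.imread("pics/scene0.png")
def crop(im,x0,y0,w,h,k,n):
    cv2.imwrite(n,cv2.resize(im[y0:y0+h,x0:x0+w],None,fx=k,fy=k,interpolation=cv2.INTER_CUBIC))
crop(t,160,180,80,60+30,6,"pics/tc.png")
crop(t,280,155,135,135,5.9 and 5,"pics/tp.png")
crop(s,160,195,120,110,5,"pics/sc.png")
crop(s,270,130,140,130,5,"pics/sp.png")
```

```text
(no output)
```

View pics/tc.png

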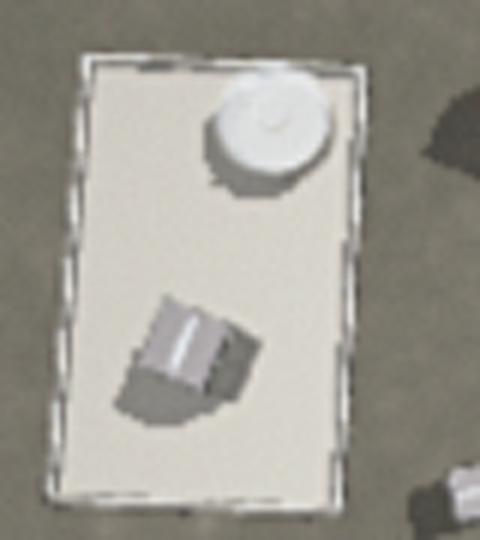

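View pics/tp.png

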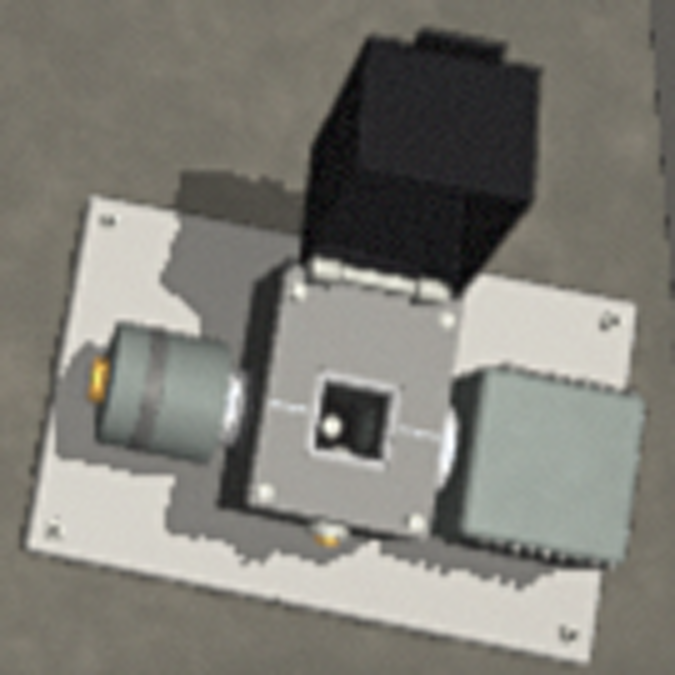

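View pics/sc.png

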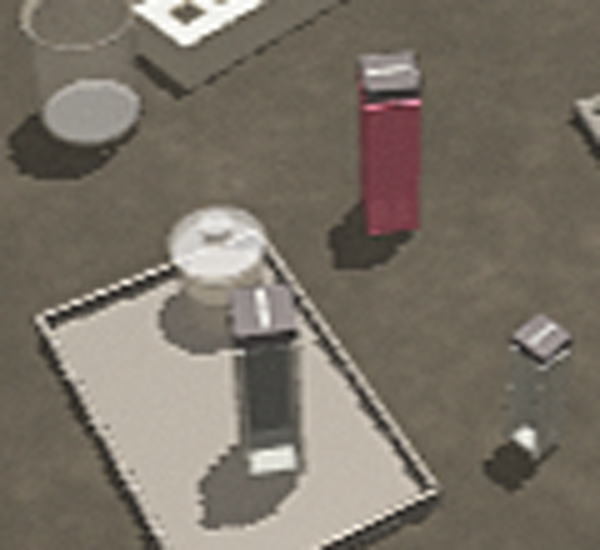

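View pics/sp.png

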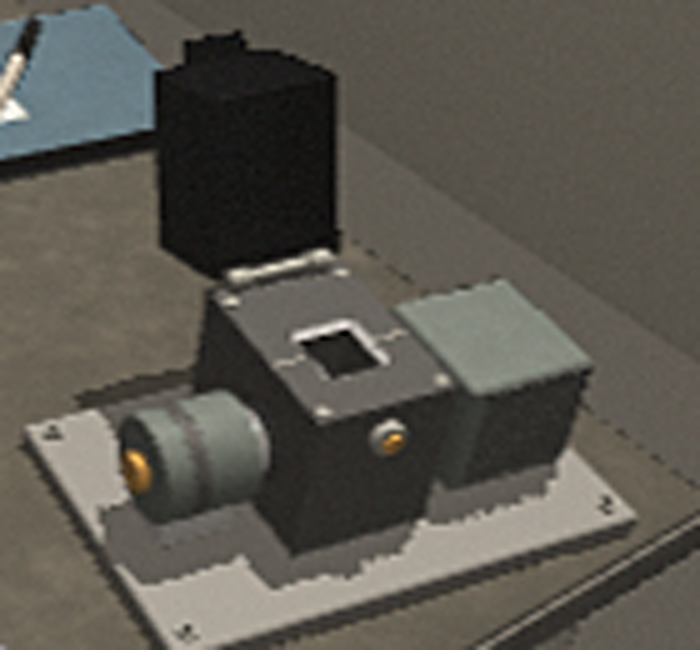

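```bash
cat > h.py <<'E'
from rig import *
import numpy as np, cv2
from scipy.spatial.transform import Rotation as R
def unproj(n,px,z):
    c=calibration(n);K=c["K"];P=c["pose"]
    d=P[:3,:3]@np.linalg.inv(K)@np.array([px[0],px[1],1.]);o=P[:3,3]
    return o+d*(z-o[2])/d[2]
def proj(n,p):
    c=calibration(n);P=c["pose"];q=P[:3,:3].T@(np.asarray(p)-P[:3,3]);q=c["K"]@q
    return q[:2]/q[2]
def cp(x,y,x0,y0,k): return ((x+.5)/k-.5+x0,(y+.5)/k-.5+y0)
E
python3 - <<'E'
from h import *
T=lambda x,y:cp(x,y,280,155,5)
C=lambda x,y:cp(x,y,160,180,6)
SP=lambda x,y:cp(x,y,270,130,5)
SC=lambda x,y:cp(x,y,160,195,5)
w=[unproj("top",T(*p),.097) for p in[(318,374),(398,386),(388,465),(305,456)]]
print("well top",np.mean(w,0),[np.linalg.norm(w[i]-w[i-1]) for i in range(4)])
for p in w: print(p)
w=[unproj("scene",SP(*p),.097) for p in[(292,332),(352,318),(390,362),(335,378)]]
print("well scene",np.mean(w,0),[np.linalg.norm(w[i]-w[i-1]) for i in range(4)])
a=unproj("top",T(272,404),.097);b=unproj("top",T(440,437),.097);d=a-b;print("y axis",d/np.linalg.norm(d),np.degrees(np.arctan2(d[1],d[0])),(a+b)/2)
b0=[unproj("top",T(*p),.01) for p in[(92,195),(637,303),(590,663),(27,548)]]
for p in b0: print("base",p)
print([np.linalg.norm(b0[i]-b0[i-1]) for i in range(4)])
for z in(.093,.095,.097):
  c=[unproj("top",C(*p),z) for p in[(168,298),(232,325),(207,386),(142,357)]]
  print("cell top",np.mean(c,0),[np.linalg.norm(c[i]-c[i-1]) for i in range(4)])
  l=unproj("top",C(195,315),z)-unproj("top",C(176,365),z);print(np.degrees(np.arctan2(l[1],l[0])))
  e=c[0]-c[3];print("edge",np.degrees(np.arctan2(e[1],e[0])));e=c[1]-c[2];print("edge",np.degrees(np.arctan2(e[1],e[0])))
  e=c[0]-c[1];print("edge90",np.degrees(np.arctan2(e[1],e[0]))-90)
  s=[unproj("scene",SC(*p),z) for p in[(232,289),(294,287),(297,332),(234,337)]]
  print("cell scene",np.mean(s,0))
E
```

```text
well top [ 0.46013793 -0.21434189  0.097     ] [np.float64(0.034071159178690705), np.float64(0.033035368015378284), np.float64(0.03261458475606558), np.float64(0.03391082682766154)]
[ 0.47909112 -0.20121686  0.097     ]
[ 0.47390981 -0.23384338  0.097     ]
[ 0.44182362 -0.22799636  0.097     ]
[ 0.44572718 -0.19431095  0.097     ]
well scene [ 0.46199169 -0.21910372  0.097     ] [np.float64(0.03569431276795018), np.float64(0.03236754454145886), np.float64(0.0339868922246193), np.float64(0.030072469413361717)]
y axis [0.20099883 0.97959148 0.        ] 78.40462602806764 [ 0.45997498 -0.21581582  0.097     ]
base [ 0.56919106 -0.11945059  0.01      ]
base [ 0.51724357 -0.36643895  0.01      ]
base [ 0.3579146  -0.33349141  0.01      ]
base [ 0.4097159  -0.08606137  0.01      ]
[np.float64(0.16293301183915795), np.float64(0.25239213678421274), np.float64(0.16269990918222893), np.float64(0.2527943845460234)]
cell top [0.46734763 0.11277193 0.093     ] [np.float64(0.021855681788820802), np.float64(0.024162118586466833), np.float64(0.022305879704408425), np.float64(0.024654604766920746)]
-19.912126712589224
edge -22.827742344517613
edge -21.576666292856114
edge90 -23.019000822129243
cell scene [0.4677292  0.11126479 0.093     ]
cell top [0.46721385 0.11246501 0.095     ] [np.float64(0.02180509927537301), np.float64(0.02410619808487206), np.float64(0.022254255258599972), np.float64(0.024597544461540083)]
-19.912126712589256
edge -22.82774234451762
edge -21.57666629285617
edge90 -23.019000822129343
cell scene [0.46613856 0.1120624  0.095     ]
cell top [0.46708008 0.11215808 0.097     ] [np.float64(0.021754516761925215), np.float64(0.024050277583277248), np.float64(0.022202630812791557), np.float64(0.024540484156159434)]
-19.91212671258923
edge -22.827742344517628
edge -21.576666292856107
edge90 -23.019000822129343
cell scene [0.46454792 0.11286002 0.097     ]
```

```bash
cat >> h.py <<'E'
def go(pos,yaw_deg):
    """offset cm & rotvec deg from measured pose to TCP pos, tool x at yaw, pointing down"""
    o=get_obs();Rc=R.from_quat(o["tool_rot"])
    y=np.radians(yaw_deg);Rt=R.from_matrix(np.array([[np.cos(y),np.sin(y),0],[np.sin(y),-np.cos(y),0],[0,0,-1]]).T.T)
    x=np.array([np.cos(y),np.sin(y),0]);z=np.array([0,0,-1.]);Rt=R.from_matrix(np.c_[x,np.cross(z,x),z])
    d=Rc.inv().apply(np.asarray(pos)-o["position"])*100
    print("offset",d.round(2),"rot",(Rc.inv()*Rt).as_rotvec(degrees=True).round(2))
def st():
    o=get_obs();m=R.from_quat(o["tool_rot"]).as_matrix();print("t",round(o["time"],2),"pos",o["position"].round(4),"yaw",np.degrees(np.arctan2(m[1,0],m[0,0])).round(2),"z",m[:,2].round(4),"F",o["ft_force"].round(2),"w",round(o["grip_width"],4))
E
python3 - <<'E'
from h import *
print("mach gnd corner",unproj("top",(130,255),0),unproj("scene",(150,320),0))
print("mach top corner guess", [unproj("top",(82,225),z) for z in (.2,.3,.4)])
print("desk front",unproj("top",(250,293),0), "bottle",unproj("top",cp(272,125,160,180,6),.05),"beaker",unproj("top",(207,143),.0),"pink top",unproj("top",(248,190),.09))
st();go([.3,.26,.2],68);go([.467,.112,.15],68)
E
python3 - <<'E'
import cv2
s=cv2.imread("pics/scene0.png");cv2.imwrite("pics/mach.png",cv2.resize(s[30:384,0:180],None,fx=1.6,fy=1.6))
E
```

```text
mach gnd corner [0.43292869 0.26398507 0.        ] [0.46601898 0.25446283 0.        ]
mach top corner guess [array([0.48252713, 0.29457238, 0.2       ]), array([0.47288826, 0.25304659, 0.3       ]), array([0.46324939, 0.2115208 , 0.4       ])]
desk front [ 0.34732936 -0.00746942  0.        ] bottle [0.5489216  0.08992409 0.05      ] beaker [0.69494829 0.0930092  0.        ] pink top [ 0.56428377 -0.00564257  0.09      ]
t 0.1 pos [0.1973 0.5923 0.2216] yaw 71.56 z [-9.0e-04 -1.7e-03 -1.0e+00] F [-0.02  0.88  0.66] w 0.0872
offset [-28.28  20.25   2.21] rot [-0.02  0.11  3.56]
offset [-37.02  40.78   7.22] rot [-0.02  0.11  3.56]
```

View pics/mach.png

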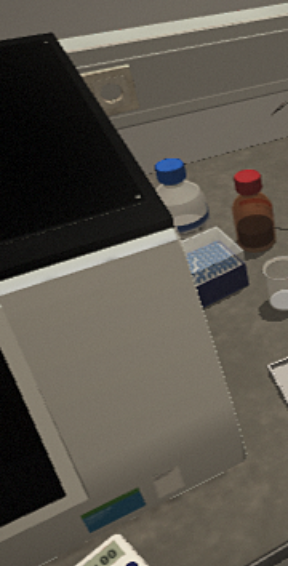

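Call:
drive_tool(plan=[{"offset": [-3.5, 2.5, 0.3], "delta_rot": [0, 0, 3.5], "jaw": 8.7}, {"offset": [-7, 5, 0.6], "delta_rot": [0, 0, 3.5], "jaw": 8.7}, {"offset": [-10.5, 7.5, 0.9], "delta_rot": [0, 0, 3.5], "jaw": 8.7}, {"offset": [-14, 10, 1.2], "delta_rot": [0, 0, 3.5], "jaw": 8.7}, {"offset": [-17.5, 12.5, 1.5], "delta_rot": [0, 0, 3.5], "jaw": 8.7}, {"offset": [-21, 15, 1.8], "delta_rot": [0, 0, 3.5], "jaw": 8.7}, {"offset": [-24.5, 17.5, 2.1], "delta_rot": [0, 0, 3.5], "jaw": 8.7}, {"offset": [-28, 20, 2.2], "delta_rot": [0, 0, 3.5], "jaw": 8.7}], squeeze=30)

```text
time: 0.77
position: [0.2951, 0.2731, 0.2006]
tool_rot: [0.828, 0.56, -0.0, 0.0]
ft_force: [2.1, -0.1, 0.5]
grip_width: 0.087
```

Run:
```python
from h import *
st();go([.467,.112,.15],68)
```

```text
t 0.77 pos [0.2951 0.2731 0.2006] yaw 68.12 z [-5.e-04 -4.e-04 -1.e+00] F [ 2.13 -0.14  0.52] w 0.087
offset [-8.54 21.96  5.06] rot [-0.02  0.04  0.12]
```

Call:
drive_tool(plan=[{"offset": [-1.3, 3.5, 0.5], "delta_rot": [0, 0, 0], "jaw": 8.7}, {"offset": [-2.6, 7, 1], "delta_rot": [0, 0, 0], "jaw": 8.7}, {"offset": [-3.9, 10.6, 2], "delta_rot": [0, 0, 0], "jaw": 8.7}, {"offset": [-5.2, 14.2, 3], "delta_rot": [0, 0, 0], "jaw": 8.7}, {"offset": [-6.5, 17.8, 4], "delta_rot": [0, 0, 0], "jaw": 8.7}, {"offset": [-7.7, 21.3, 5], "delta_rot": [0, 0, 0], "jaw": 8.7}, {"offset": [-7.7, 21.3, 5], "delta_rot": [0, 0, 0], "jaw": 8.7}, {"offset": [-7.7, 21.3, 5], "delta_rot": [0, 0, 0], "jaw": 8.7}])

```text
time: 1.43
position: [0.4653, 0.1226, 0.1501]
tool_rot: [0.83, 0.558, -0.0, -0.0]
ft_force: [-0.4, 0.4, -0.3]
grip_width: 0.0871
```

Run:
```python
from h import *
st();go([.467,.112,.067],67.8)
for n in("scene","top"):
    im=camera(n)[:,:,::-1]
    x,y,w,h=((130,130,200,150) if n=="scene" else (120,150,200,130))
    cv2.imwrite(f"pics/{n}1.png",cv2.resize(np.ascontiguousarray(im[y:y+h,x:x+w]),None,fx=4,fy=4,interpolation=cv2.INTER_CUBIC))
```

```text
t 1.43 pos [0.4653 0.1226 0.1501] yaw 67.85 z [-1.2e-03  1.0e-04 -1.0e+00] F [-0.37  0.35 -0.26] w 0.0871
offset [-0.91  0.56  8.31] rot [-0.06  0.02  0.05]
```

View pics/scene1.png

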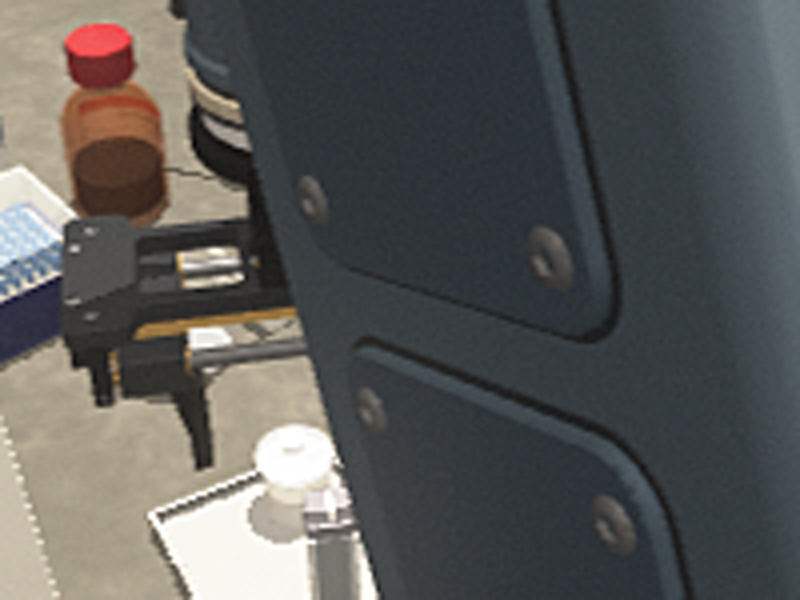

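View pics/top1.png

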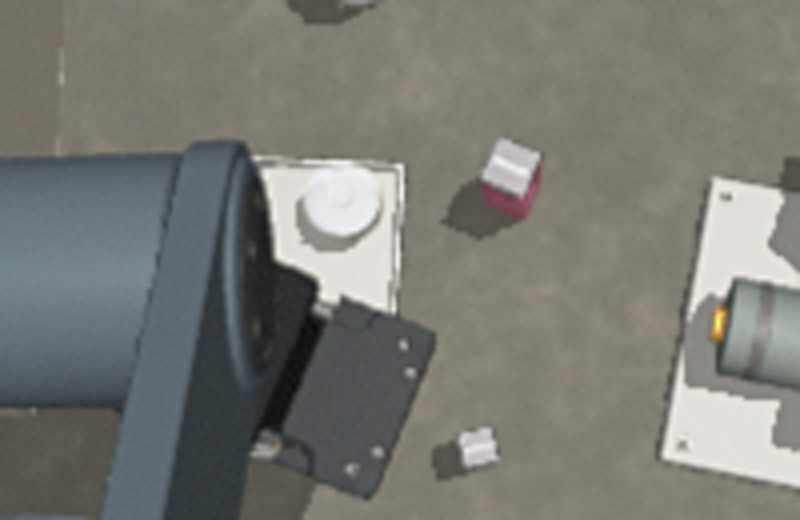

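Call:
drive_tool(plan=[{"offset": [-0.9, 0.55, 0], "delta_rot": [0, 0, 0], "jaw": 8.7}, {"offset": [-0.9, 0.55, 2], "delta_rot": [0, 0, 0], "jaw": 7}, {"offset": [-0.9, 0.55, 5], "delta_rot": [0, 0, 0], "jaw": 6}, {"offset": [-0.9, 0.55, 7], "delta_rot": [0, 0, 0], "jaw": 5}, {"offset": [-0.9, 0.55, 8.2], "delta_rot": [0, 0, 0], "jaw": 5}, {"offset": [-0.9, 0.55, 8.2], "delta_rot": [0, 0, 0], "jaw": 5}, {"offset": [-0.9, 0.55, 8.2], "delta_rot": [0, 0, 0], "jaw": 4.5}, {"offset": [-0.9, 0.55, 8.2], "delta_rot": [0, 0, 0], "jaw": 4}])

```text
time: 2.2
position: [0.4662, 0.114, 0.0698]
tool_rot: [0.828, 0.56, 0.001, 0.0]
ft_force: [0.2, 0.5, 0.8]
grip_width: 0.0481
```

Run:
```python
from h import *
st();go([.467,.112,.067],67.8)
for n in("scene","top"):
    im=camera(n)[:,:,::-1]
    x,y,w,h=((130,180,200,150) if n=="scene" else (120,150,200,130))
    cv2.imwrite(f"pics/{n}2.png",cv2.resize(np.ascontiguousarray(im[y:y+h,x:x+w]),None,fx=4,fy=4,interpolation=cv2.INTER_CUBIC))
```

```text
t 2.2 pos [0.4662 0.114  0.0698] yaw 68.13 z [ 1.4e-03 -1.0e-04 -1.0e+00] F [0.24 0.53 0.82] w 0.0481
offset [-0.15  0.15  0.28] rot [ 0.08 -0.03  0.33]
```

View pics/scene2.png

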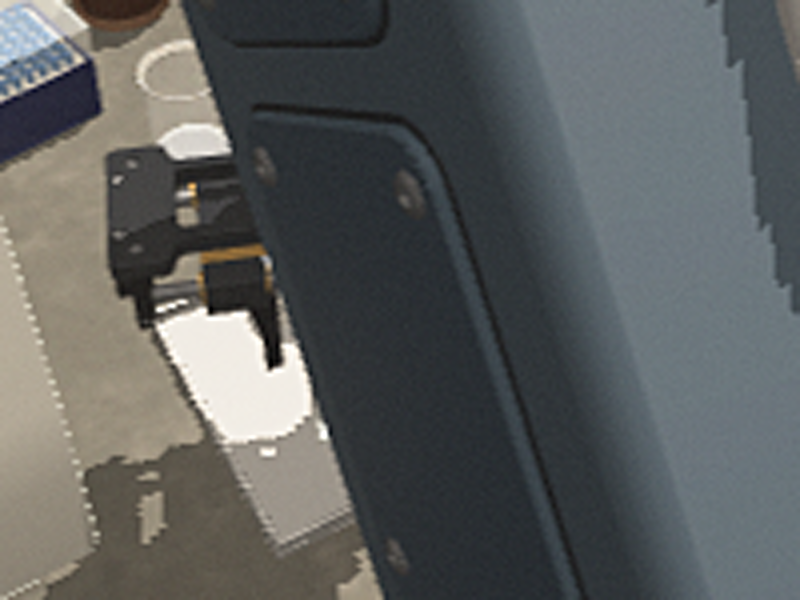

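Call:
drive_tool(plan=[{"offset": [-0.1, 0.1, 0.2], "delta_rot": [0, 0, 0], "jaw": 3.5}, {"offset": [-0.1, 0.1, 0.2], "delta_rot": [0, 0, 0], "jaw": 3}, {"offset": [-0.1, 0.1, 0.2], "delta_rot": [0, 0, 0], "jaw": 2.8}, {"offset": [-0.1, 0.1, 0.2], "delta_rot": [0, 0, 0], "jaw": 2.6}, {"offset": [-0.1, 0.1, 0.2], "delta_rot": [0, 0, 0], "jaw": 2.4}, {"offset": [-0.1, 0.1, 0.2], "delta_rot": [0, 0, 0], "jaw": 2}, {"offset": [-0.1, 0.1, 0.2], "delta_rot": [0, 0, 0], "jaw": 1.8}, {"offset": [-0.1, 0.1, 0.2], "delta_rot": [0, 0, 0], "jaw": 1.8}], squeeze=30)

```text
time: 2.97
position: [0.4666, 0.1123, 0.067]
tool_rot: [0.829, 0.56, 0.0, 0.0]
ft_force: [-1.1, 0.1, 1.5]
grip_width: 0.0249
```

Run:
```python
from h import *
st()
im=camera("top")[:,:,::-1]
x,y,w,h=(120,150,200,130)
cv2.imwrite(f"pics/top3.png",cv2.resize(np.ascontiguousarray(im[y:y+h,x:x+w]),None,fx=4,fy=4,interpolation=cv2.INTER_CUBIC))
```

```text
t 2.97 pos [0.4666 0.1123 0.067 ] yaw 68.07 z [ 2.e-04 -0.e+00 -1.e+00] F [-1.08  0.09  1.53] w 0.0249
```

Call:
drive_tool(plan=[{"offset": [0, 0, -0.5], "delta_rot": [0, 0, 0], "jaw": 1.8}, {"offset": [0, 0, -1.5], "delta_rot": [0, 0, 0], "jaw": 1.8}, {"offset": [0, 0, -3], "delta_rot": [0, 0, 0], "jaw": 1.8}, {"offset": [0, 0, -6], "delta_rot": [0, 0, 0], "jaw": 1.8}, {"offset": [0, 0, -9], "delta_rot": [0, 0, 0], "jaw": 1.8}, {"offset": [0, 0, -12], "delta_rot": [0, 0, 0], "jaw": 1.8}, {"offset": [0, 0, -14], "delta_rot": [0, 0, 0], "jaw": 1.8}, {"offset": [0, 0, -14], "delta_rot": [0, 0, 0], "jaw": 1.8}])

```text
time: 3.68
position: [0.4691, 0.1125, 0.2111]
tool_rot: [0.829, 0.56, 0.004, 0.003]
ft_force: [0.8, 0.2, -1.0]
grip_width: 0.0247
```

Run:
```python
from h import *
st();go([.455,-.19,.205],-11.8)
```

```text
t 3.68 pos [0.4691 0.1125 0.2111] yaw 68.08 z [ 9.1e-03  1.0e-04 -1.0e+00] F [ 0.78  0.21 -1.05] w 0.0247
offset [-28.59   9.98   0.6 ] rot [ 0.26 -0.5  79.88]
```

Call:
drive_tool(plan=[{"offset": [-2.5, 0.9, 0], "delta_rot": [0, 0, 6], "jaw": 1.8}, {"offset": [-6, 2.1, 0.1], "delta_rot": [0, 0, 12], "jaw": 1.8}, {"offset": [-9.5, 3.3, 0.2], "delta_rot": [0, 0, 18], "jaw": 1.8}, {"offset": [-13, 4.5, 0.3], "delta_rot": [0, 0, 25], "jaw": 1.8}, {"offset": [-16.5, 5.7, 0.4], "delta_rot": [0, 0, 32], "jaw": 1.8}, {"offset": [-20, 7, 0.5], "delta_rot": [0, 0, 39], "jaw": 1.8}, {"offset": [-23.5, 8.2, 0.5], "delta_rot": [0, 0, 46], "jaw": 1.8}, {"offset": [-26, 9.1, 0.5], "delta_rot": [0, 0, 53], "jaw": 1.8}])

```text
time: 4.35
position: [0.4529, -0.1655, 0.201]
tool_rot: [0.992, 0.127, -0.001, -0.0]
ft_force: [0.5, 0.1, -0.7]
grip_width: 0.0246
```

Run:
```python
from h import *
st();go([.4605,-.2155,.205],-11.8)
```

```text
t 4.35 pos [ 0.4529 -0.1655  0.201 ] yaw 14.62 z [-1.3e-03  1.0e-04 -1.0e+00] F [ 0.54  0.1  -0.69] w 0.0246
offset [-0.53  5.03 -0.41] rot [-1.000e-02  7.000e-02  2.642e+01]
```

Call:
drive_tool(plan=[{"offset": [-0.2, 1, -0.2], "delta_rot": [0, 0, 6], "jaw": 1.8}, {"offset": [-0.4, 2.5, -0.4], "delta_rot": [0, 0, 13], "jaw": 1.8}, {"offset": [-0.5, 4, -0.5], "delta_rot": [0, 0, 20], "jaw": 1.8}, {"offset": [-0.5, 5, -0.5], "delta_rot": [0, 0, 26.5], "jaw": 1.8}, {"offset": [-0.5, 5, -0.5], "delta_rot": [0, 0, 26.5], "jaw": 1.8}, {"offset": [-0.5, 5, -0.5], "delta_rot": [0, 0, 26.5], "jaw": 1.8}, {"offset": [-0.5, 5, -0.5], "delta_rot": [0, 0, 26.5], "jaw": 1.8}, {"offset": [-0.5, 5, -0.5], "delta_rot": [0, 0, 26.5], "jaw": 1.8}])

```text
time: 5.02
position: [0.4613, -0.2112, 0.2064]
tool_rot: [0.995, -0.098, -0.001, -0.001]
ft_force: [-0.0, -0.5, -1.1]
grip_width: 0.0247
```

Run:
```python
from h import *
st();go([.4605,-.2155,.205],-11.8)
for n in("scene","top"):
    im=camera(n)[:,:,::-1];cv2.imwrite(f"pics/{n}4f.png",im)
    x,y,w,h=((270,100,140,150) if n=="scene" else (280,155,135,135))
    cv2.imwrite(f"pics/{n}4.png",cv2.resize(np.ascontiguousarray(im[y:y+h,x:x+w]),None,fx=4,fy=4,interpolation=cv2.INTER_CUBIC))
```

```text
t 5.02 pos [ 0.4613 -0.2112  0.2064] yaw -11.3 z [-0.0015  0.0013 -1.    ] F [-0.02 -0.5  -1.1 ] w 0.0247
offset [0.01 0.43 0.14] rot [-0.06  0.1   0.5 ]
```

View pics/scene4.png

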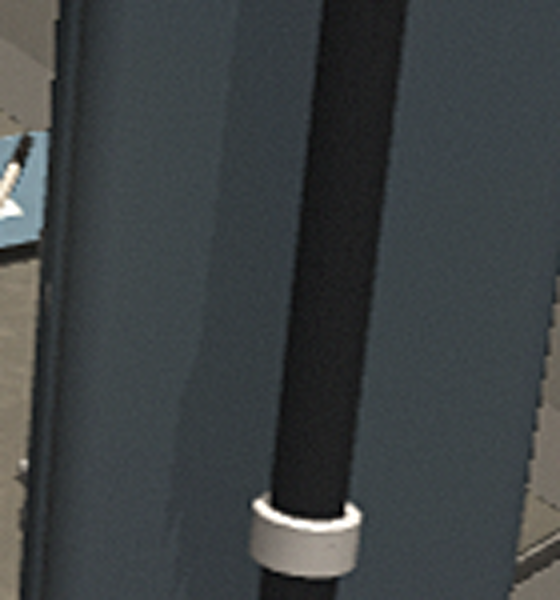

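View pics/top4.png

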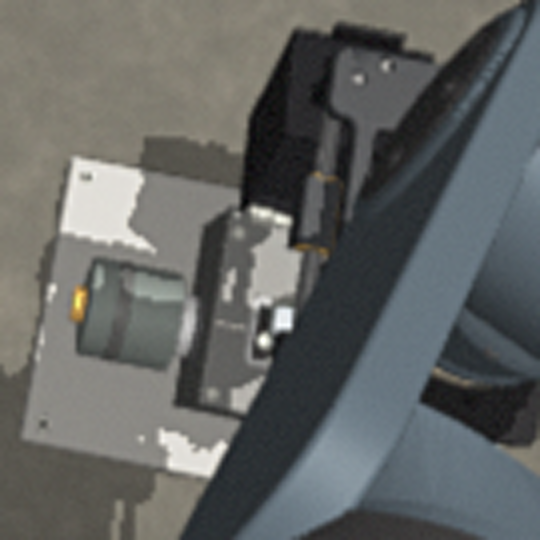

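```bash
cat > ov.py <<'E'
from h import *
import sys
px,py,yaw=map(float,sys.argv[1:4]);y=np.radians(yaw)
def W(x,yy,z): return np.array([px+x*np.cos(y)-yy*np.sin(y),py+x*np.sin(y)+yy*np.cos(y),z])
def rect(x0,x1,y0,y1,z): return [W(x0,y0,z),W(x1,y0,z),W(x1,y1,z),W(x0,y1,z)]
for n,(x,yy,w,h) in dict(scene=(310,170,75,70),top=(325,200,55,65)).items():
    k=8;im=cv2.imread(f"pics/{n}0.png")[yy:yy+h,x:x+w];im=cv2.resize(im,None,fx=k,fy=k,interpolation=cv2.INTER_CUBIC)
    for r,c in((rect(-.042,.062,-.037,.037,.097),(0,255,0)),(rect(-.0175,.0175,-.0172,.0172,.097),(0,0,255)),(rect(-.0145,.0145,-.0142,.0142,.094),(255,200,0))):
        p=np.array([((proj(n,q)-[x,yy])+.5)*k-.5 for q in r]);cv2.polylines(im,[p.round().astype(int)],True,c,1)
    cv2.imwrite(f"pics/ov_{n}_{sys.argv[4]}.png",im)
E
python3 ov.py .4605 -.2155 -11.8 a
```

```text
(no output)
```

View pics/ov_scene_a.png

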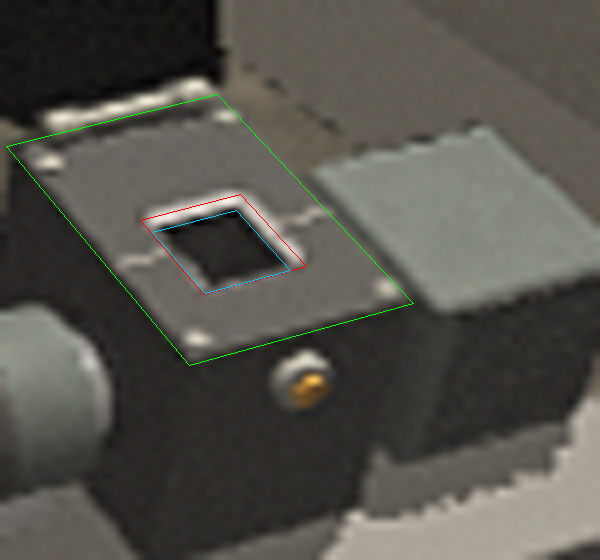

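View pics/ov_top_a.png

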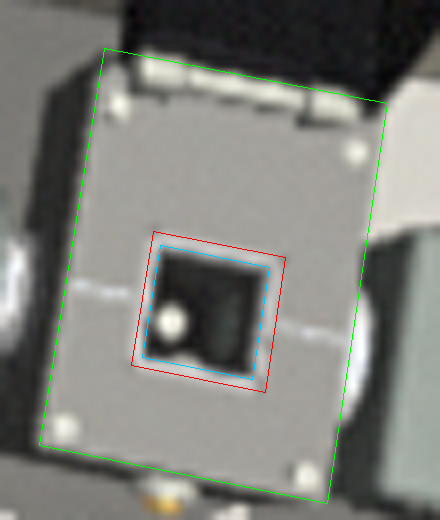

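Call:
drive_tool(plan=[{"offset": [0, 0.4, 0.5], "delta_rot": [0, 0, 0.5], "jaw": 1.8}, {"offset": [0, 0.4, 1.5], "delta_rot": [0, 0, 0.5], "jaw": 1.8}, {"offset": [0, 0.4, 2.5], "delta_rot": [0, 0, 0.5], "jaw": 1.8}, {"offset": [0, 0.4, 3.2], "delta_rot": [0, 0, 0.5], "jaw": 1.8}, {"offset": [0, 0.4, 3.5], "delta_rot": [0, 0, 0.5], "jaw": 1.8}, {"offset": [0, 0.4, 3.5], "delta_rot": [0, 0, 0.5], "jaw": 1.8}, {"offset": [0, 0.4, 3.5], "delta_rot": [0, 0, 0.5], "jaw": 1.8}, {"offset": [0, 0.4, 3.5], "delta_rot": [0, 0, 0.5], "jaw": 1.8}])

```text
time: 5.78
position: [0.4615, -0.2166, 0.1723]
tool_rot: [0.995, -0.104, 0.0, 0.0]
ft_force: [-1.2, 0.5, -1.4]
grip_width: 0.0245
```

Run:
```python
from h import *
st();go([.4605,-.2155,.166],-11.8)
im=camera("top")[:,:,::-1]
x,y,w,h=(320,190,70,70)
cv2.imwrite(f"pics/top5.png",cv2.resize(np.ascontiguousarray(im[y:y+h,x:x+w]),None,fx=8,fy=8,interpolation=cv2.INTER_CUBIC))
```

```text
t 5.78 pos [ 0.4615 -0.2166  0.1723] yaw -11.93 z [ 8.e-04 -6.e-04 -1.e+00] F [-1.2   0.45 -1.43] w 0.0245
offset [-0.12 -0.09  0.63] rot [ 0.03 -0.05 -0.13]
```

View pics/top5.png

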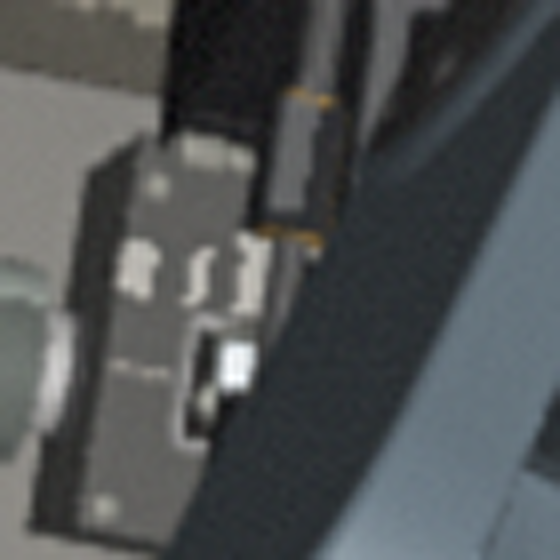

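Run:
```python
from h import *
o=get_obs();Rm=R.from_quat(o["tool_rot"]).as_matrix()
im=cv2.imread("pics/top5.png")
for zz,c in((.065,(0,0,255)),(.053,(0,255,0)),(-.027,(255,0,0))):
    p=[o["position"]+Rm@np.array([a*.0125,b*.0125,zz]) for a,b in((1,1),(1,-1),(-1,-1),(-1,1))]
    q=np.array([((proj("top",v)-[320,190])+.5)*8-.5 for v in p]);print(q.round(0).tolist())
    cv2.polylines(im,[q.round().astype(int)],True,c,1)
cv2.imwrite("pics/top5o.png",im)
```

```text
[[318.0, 345.0], [221.0, 326.0], [205.0, 423.0], [303.0, 443.0]]
[[330.0, 342.0], [231.0, 322.0], [216.0, 421.0], [315.0, 441.0]]
[[418.0, 315.0], [308.0, 293.0], [291.0, 402.0], [401.0, 424.0]]
```

View pics/top5o.png

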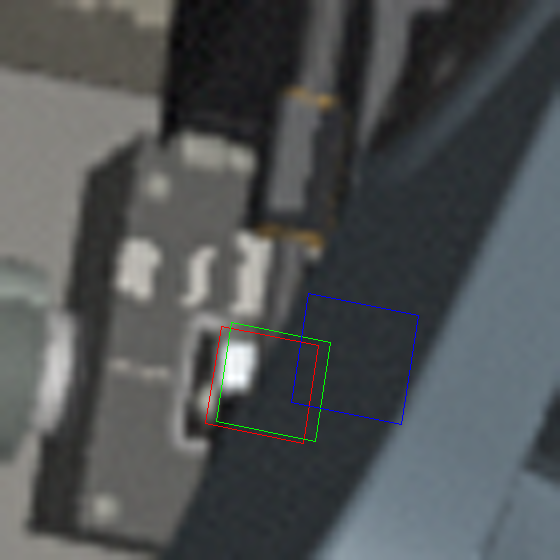

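Call:
drive_tool(plan=[{"offset": [-0.1, -0.1, 0.2], "delta_rot": [0, 0, 0], "jaw": 1.8}, {"offset": [-0.1, -0.1, 0.4], "delta_rot": [0, 0, 0], "jaw": 1.8}, {"offset": [-0.1, -0.1, 0.6], "delta_rot": [0, 0, 0], "jaw": 1.8}, {"offset": [-0.1, -0.1, 0.6], "delta_rot": [0, 0, 0], "jaw": 1.8}, {"offset": [-0.1, -0.1, 0.8], "delta_rot": [0, 0, 0], "jaw": 1.8}, {"offset": [-0.1, -0.1, 1], "delta_rot": [0, 0, 0], "jaw": 1.8}, {"offset": [-0.1, -0.1, 1.2], "delta_rot": [0, 0, 0], "jaw": 1.8}, {"offset": [-0.1, -0.1, 1.2], "delta_rot": [0, 0, 0], "jaw": 1.8}])

```text
time: 6.5
position: [0.4602, -0.215, 0.1595]
tool_rot: [0.995, -0.104, -0.0, -0.0]
ft_force: [-0.3, -0.3, -0.8]
grip_width: 0.025
```

```bash
python3 -c "
from h import *
st();go([.4605,-.2155,.150],-11.8)"
```

```text
t 6.5 pos [ 0.4602 -0.215   0.1595] yaw -11.94 z [-7.e-04  5.e-04 -1.e+00] F [-0.31 -0.26 -0.84] w 0.025
offset [0.04 0.04 0.95] rot [-0.02  0.05 -0.14]
```

Call:
drive_tool(plan=[{"offset": [0, 0, 0.1], "delta_rot": [0, 0, 0], "jaw": 1.8}, {"offset": [0, 0, 0.2], "delta_rot": [0, 0, 0], "jaw": 1.8}, {"offset": [0, 0, 0.3], "delta_rot": [0, 0, 0], "jaw": 1.8}, {"offset": [0, 0, 0.4], "delta_rot": [0, 0, 0], "jaw": 1.8}, {"offset": [0, 0, 0.5], "delta_rot": [0, 0, 0], "jaw": 1.8}, {"offset": [0, 0, 0.6], "delta_rot": [0, 0, 0], "jaw": 1.8}, {"offset": [0, 0, 0.7], "delta_rot": [0, 0, 0], "jaw": 1.8}, {"offset": [0, 0, 0.7], "delta_rot": [0, 0, 0], "jaw": 1.8}])

```text
time: 7.17
position: [0.4603, -0.2151, 0.1527]
tool_rot: [0.995, -0.104, -0.0, -0.0]
ft_force: [-0.3, -0.3, -0.7]
grip_width: 0.0254
```

```bash
python3 -c "
from h import *
st();o=get_obs();print(o['moment'])"
```

```text
t 7.17 pos [ 0.4603 -0.2151  0.1527] yaw -11.94 z [-3.e-04  2.e-04 -1.e+00] F [-0.31 -0.28 -0.75] w 0.0254
[-0.08235588  0.01906943 -0.01845974]
```

Free so far, with the bottom about 9 mm into the mouth. Next comes the spring.

Call:
drive_tool(plan=[{"offset": [0, 0, 0.1], "delta_rot": [0, 0, 0], "jaw": 1.8}, {"offset": [0, 0, 0.2], "delta_rot": [0, 0, 0], "jaw": 1.8}, {"offset": [0, 0, 0.3], "delta_rot": [0, 0, 0], "jaw": 1.8}, {"offset": [0, 0, 0.4], "delta_rot": [0, 0, 0], "jaw": 1.8}, {"offset": [0, 0, 0.5], "delta_rot": [0, 0, 0], "jaw": 1.8}, {"offset": [0, 0, 0.6], "delta_rot": [0, 0, 0], "jaw": 1.8}, {"offset": [0, 0, 0.7], "delta_rot": [0, 0, 0], "jaw": 1.8}, {"offset": [0, 0, 0.7], "delta_rot": [0, 0, 0], "jaw": 1.8}])

```text
time: 7.83
position: [0.4614, -0.2157, 0.1462]
tool_rot: [0.995, -0.104, 0.001, 0.001]
ft_force: [2.1, -0.5, -0.4]
grip_width: 0.0244
```

```bash
python3 -c "
from h import *
st();o=get_obs();print(o['moment'])"
```

```text
t 7.83 pos [ 0.4614 -0.2157  0.1462] yaw -11.96 z [ 0.0025 -0.0013 -1.    ] F [ 2.08 -0.52 -0.43] w 0.0244
[-0.14748997 -0.42902087 -0.0438676 ]
```

Lateral spring force is now felt (about 2 N along +x). Continuing.

Call:
drive_tool(plan=[{"offset": [0, 0, 0.1], "delta_rot": [0, 0, 0], "jaw": 1.8}, {"offset": [0, 0, 0.2], "delta_rot": [0, 0, 0], "jaw": 1.8}, {"offset": [0, 0, 0.3], "delta_rot": [0, 0, 0], "jaw": 1.8}, {"offset": [0, 0, 0.4], "delta_rot": [0, 0, 0], "jaw": 1.8}, {"offset": [0, 0, 0.5], "delta_rot": [0, 0, 0], "jaw": 1.8}, {"offset": [0, 0, 0.6], "delta_rot": [0, 0, 0], "jaw": 1.8}, {"offset": [0, 0, 0.7], "delta_rot": [0, 0, 0], "jaw": 1.8}, {"offset": [0, 0, 0.7], "delta_rot": [0, 0, 0], "jaw": 1.8}])

```text
time: 8.5
position: [0.4608, -0.2155, 0.1386]
tool_rot: [0.995, -0.104, 0.0, 0.0]
ft_force: [4.6, -2.0, -1.3]
grip_width: 0.0249
```

```bash
python3 -c "
from h import *
st();o=get_obs();print(o['moment'])"
```

```text
t 8.5 pos [ 0.4608 -0.2155  0.1386] yaw -11.94 z [ 8.e-04 -6.e-04 -1.e+00] F [ 4.6  -1.99 -1.33] w 0.0249
[-0.47464895 -1.03213858  0.03484388]
```

Call:
drive_tool(plan=[{"offset": [0, 0, 0.1], "delta_rot": [0, 0, 0], "jaw": 1.8}, {"offset": [0, 0, 0.2], "delta_rot": [0, 0, 0], "jaw": 1.8}, {"offset": [0, 0, 0.3], "delta_rot": [0, 0, 0], "jaw": 1.8}, {"offset": [0, 0, 0.4], "delta_rot": [0, 0, 0], "jaw": 1.8}, {"offset": [0, 0, 0.5], "delta_rot": [0, 0, 0], "jaw": 1.8}, {"offset": [0, 0, 0.6], "delta_rot": [0, 0, 0], "jaw": 1.8}, {"offset": [0, 0, 0.7], "delta_rot": [0, 0, 0], "jaw": 1.8}, {"offset": [0, 0, 0.7], "delta_rot": [0, 0, 0], "jaw": 1.8}])

```text
time: 9.17
position: [0.4604, -0.2152, 0.1316]
tool_rot: [0.995, -0.104, -0.0, -0.0]
ft_force: [6.0, -2.4, -0.4]
grip_width: 0.0249
```

```bash
python3 -c "
from h import *
st();o=get_obs();print(o['moment'])
im=camera('top')[:,:,::-1]
x,y,w,h=(310,150,100,110)
cv2.imwrite('pics/top6.png',cv2.resize(np.ascontiguousarray(im[y:y+h,x:x+w]),None,fx=5,fy=5,interpolation=cv2.INTER_CUBIC))
"
```

```text
t 9.17 pos [ 0.4604 -0.2152  0.1316] yaw -11.94 z [-1.e-04  1.e-04 -1.e+00] F [ 5.98 -2.44 -0.4 ] w 0.0249
[-0.39535047 -1.10497402 -0.02294796]
```

View pics/top6.png

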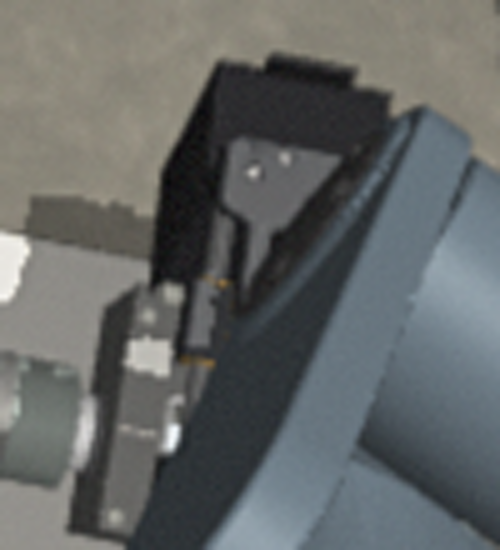

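Call:
drive_tool(plan=[{"offset": [0, 0, 0.1], "delta_rot": [0, 0, 0], "jaw": 1.8}, {"offset": [0, 0, 0.2], "delta_rot": [0, 0, 0], "jaw": 1.8}, {"offset": [0, 0, 0.3], "delta_rot": [0, 0, 0], "jaw": 1.8}, {"offset": [0, 0, 0.4], "delta_rot": [0, 0, 0], "jaw": 1.8}, {"offset": [0, 0, 0.5], "delta_rot": [0, 0, 0], "jaw": 1.8}, {"offset": [0, 0, 0.5], "delta_rot": [0, 0, 0], "jaw": 1.8}, {"offset": [0, 0, 0.5], "delta_rot": [0, 0, 0], "jaw": 1.8}, {"offset": [0, 0, 0.5], "delta_rot": [0, 0, 0], "jaw": 1.8}])

```text
time: 9.88
position: [0.4604, -0.2152, 0.1266]
tool_rot: [0.995, -0.104, -0.0, -0.0]
ft_force: [4.7, -1.0, -0.6]
grip_width: 0.0248
```

```bash
python3 -c "
from h import *
st();o=get_obs();print(o['moment'])
"
```

```text
t 9.88 pos [ 0.4604 -0.2152  0.1266] yaw -11.94 z [-2.e-04  1.e-04 -1.e+00] F [ 4.75 -0.95 -0.58] w 0.0248
[-0.45940137 -1.14631505 -0.02225996]
```

Call:
drive_tool(plan=[{"offset": [0, 0, 0], "delta_rot": [0, 0, 0], "jaw": 2.8}, {"offset": [0, 0, 0], "delta_rot": [0, 0, 0], "jaw": 3.2}, {"offset": [0, 0, 0], "delta_rot": [0, 0, 0], "jaw": 3.6}, {"offset": [0, 0, 0], "delta_rot": [0, 0, 0], "jaw": 4}, {"offset": [0, 0, 0], "delta_rot": [0, 0, 0], "jaw": 4.4}, {"offset": [0, 0, 0], "delta_rot": [0, 0, 0], "jaw": 4.4}, {"offset": [0, 0, -1], "delta_rot": [0, 0, 0], "jaw": 4.4}, {"offset": [0, 0, -3], "delta_rot": [0, 0, 0], "jaw": 4.4}])

```text
time: 10.55
position: [0.4586, -0.2139, 0.1557]
tool_rot: [0.995, -0.104, -0.003, -0.002]
ft_force: [-0.8, -0.2, 0.7]
grip_width: 0.0436
```

```bash
python3 -c "
from h import *
st();o=get_obs();print(o['moment'])
im=camera('top')[:,:,::-1]
x,y,w,h=(310,150,100,110)
cv2.imwrite('pics/top7.png',cv2.resize(np.ascontiguousarray(im[y:y+h,x:x+w]),None,fx=5,fy=5,interpolation=cv2.INTER_CUBIC))
"
```

```text
t 10.55 pos [ 0.4586 -0.2139  0.1557] yaw -11.94 z [-0.0052  0.0038 -1.    ] F [-0.83 -0.22  0.74] w 0.0436
[-0.05180024  0.02804756 -0.00984811]
```

View pics/top7.png

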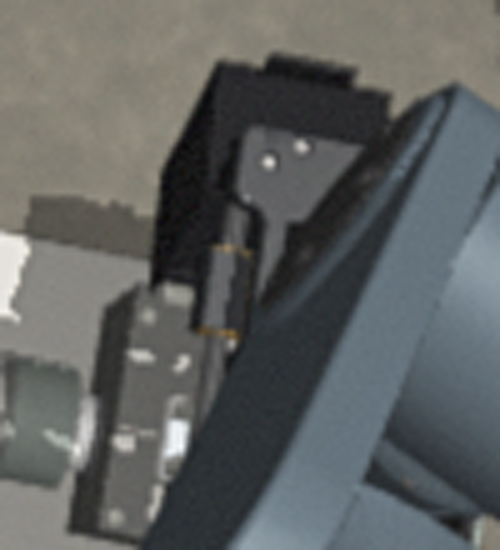

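Call:
drive_tool(plan=[{"offset": [0, 0, -2], "delta_rot": [0, 0, 0], "jaw": 4.4}, {"offset": [0, 0, -5], "delta_rot": [0, 0, 0], "jaw": 4.4}, {"offset": [0, -3, -5], "delta_rot": [0, 0, 0], "jaw": 4}, {"offset": [0, -7, -5], "delta_rot": [0, 0, 0], "jaw": 3}, {"offset": [0, -11, -5], "delta_rot": [0, 0, 0], "jaw": 2}, {"offset": [0, -15, -5], "delta_rot": [0, 0, 0], "jaw": 1}, {"offset": [0, -19, -5], "delta_rot": [0, 0, 0], "jaw": 0}, {"offset": [0, -20, -5], "delta_rot": [0, 0, 0], "jaw": 0}])

```text
time: 11.27
position: [0.5017, -0.0146, 0.2076]
tool_rot: [0.995, -0.102, 0.0, -0.001]
ft_force: [0.4, 0.1, -0.4]
grip_width: 0.0144
```

```bash
python3 -c "
from h import *
st()
for n in('scene','top'):
    im=camera(n)[:,:,::-1];cv2.imwrite(f'pics/{n}8f.png',im)
    x,y,w,h=((270,110,130,120) if n=='scene' else (305,150,100,110))
    cv2.imwrite(f'pics/{n}8.png',cv2.resize(np.ascontiguousarray(im[y:y+h,x:x+w]),None,fx=5,fy=5,interpolation=cv2.INTER_CUBIC))
"
```

```text
t 11.27 pos [ 0.5017 -0.0146  0.2076] yaw -11.7 z [ 3.0e-04  2.1e-03 -1.0e+00] F [ 0.4   0.12 -0.41] w 0.0144
```

View pics/scene8.png

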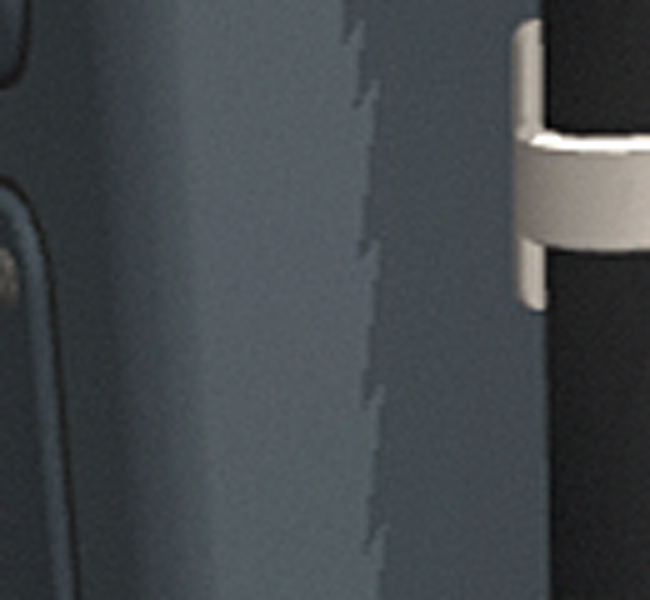

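View pics/top8.png

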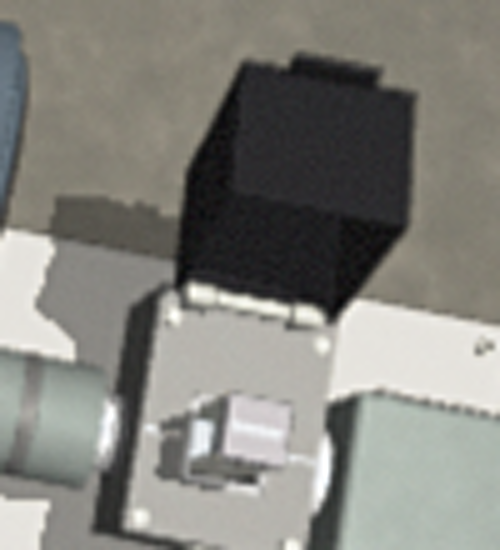

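Run:
```python
from h import *
C=lambda x,y:np.array(cp(x,y,305,150,5))
px,py,yaw=.4605,-.2155,np.radians(-11.8)
def W(x,y,z): return np.array([px+x*np.cos(yaw)-y*np.sin(yaw),py+x*np.sin(yaw)+y*np.cos(yaw),z])
c=[unproj("top",C(*p),.154) for p in[(228,395),(292,403),(287,468),(220,458)]]
print(np.mean(c,0),[np.linalg.norm(c[i]-c[i-1]).round(4) for i in range(4)])
rel=np.mean(c,0)-[px,py,.154];print("rel in photometer x,y",rel[0]*np.cos(yaw)+rel[1]*np.sin(yaw),-rel[0]*np.sin(yaw)+rel[1]*np.cos(yaw))
e=c[0]-c[1];print(np.degrees(np.arctan2(e[1],e[0])), )
def hp(th,s,t,y): 
    return W(.058-s*np.cos(th)+t*np.sin(th),y,.101+s*np.sin(th)+t*np.cos(th))
obs=[((.092,.058,.034),(247,60)),((.092,.058,-.034),(415,92)),((.092,0,-.034),(410,220)),((.092,0,.034),(235,190)),((.106,.058,.017),(300,53)),((.106,.058,-.017),(384,68))]
for th in np.arange(1.65,2.0,.05):
    r=[proj("top",hp(th,*a))-C(*b) for a,b in obs];print(round(th,2),np.round(np.sqrt(np.mean(np.square(r))),2),np.round(r,1).tolist())
```

```text
[ 0.4620972  -0.21302088  0.154     ] [np.float64(0.0244), np.float64(0.0246), np.float64(0.0249), np.float64(0.0257)]
rel in photometer x,y 0.0010564727934386834 0.002753346104418825
82.38900904504519
1.65 5.72 [[-0.3, 6.1], [1.8, 6.6], [-0.7, 10.5], [-2.1, 9.3], [-0.0, 7.0], [1.3, 7.5]]
1.7 4.25 [[-0.4, 4.4], [1.5, 4.8], [-0.5, 8.1], [-1.8, 7.0], [-0.1, 4.9], [1.2, 5.3]]
1.75 2.85 [[-0.5, 2.8], [1.2, 3.2], [-0.2, 5.8], [-1.5, 4.7], [-0.2, 2.9], [0.9, 3.3]]
1.8 1.56 [[-0.6, 1.3], [0.9, 1.7], [-0.1, 3.5], [-1.2, 2.4], [-0.4, 1.1], [0.6, 1.5]]
1.85 0.62 [[-0.8, -0.1], [0.5, 0.3], [0.1, 1.3], [-1.0, 0.3], [-0.6, -0.6], [0.3, -0.2]]
1.9 1.19 [[-1.0, -1.3], [0.1, -1.0], [0.2, -0.9], [-0.8, -1.9], [-0.9, -2.1], [-0.0, -1.7]]
1.95 2.23 [[-1.3, -2.3], [-0.4, -2.1], [0.2, -2.9], [-0.6, -3.9], [-1.2, -3.5], [-0.5, -3.1]]
2.0 3.25 [[-1.6, -3.3], [-0.8, -3.1], [0.2, -4.9], [-0.5, -5.9], [-1.5, -4.7], [-0.9, -4.4]]
```

```bash
python3 -c "
import cv2
im=cv2.imread('pics/top8f.png')[215:255,330:375]
cv2.imwrite('pics/z8.png',cv2.resize(im,None,fx=14,fy=14,interpolation=cv2.INTER_CUBIC))"
```

```text
(no output)
```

View pics/z8.png

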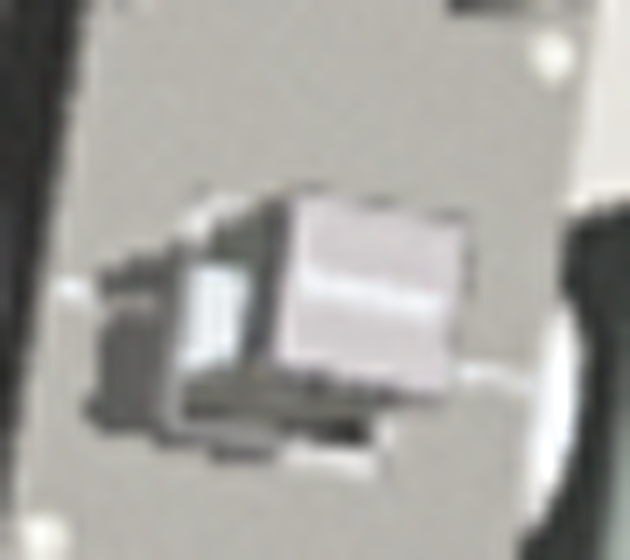

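Run:
```python
from h import *
px,py,yaw=.4605,-.2155,np.radians(-11.8)
C=lambda x,y:np.array(cp(x,y,330,215,14))
def W(x,y,z): return np.array([px+x*np.cos(yaw)-y*np.sin(yaw),py+x*np.sin(yaw)+y*np.cos(yaw),z])
obs=[(300,190),(468,215),(448,395),(275,365)]
print("obs centre",np.mean([C(*p) for p in obs],0))
for z in(.146,.150,.154,.158):
    for x in(0,.002): print(z,x,proj("top",W(x,0,z)))
    c=[unproj("top",C(*p),z) for p in obs];m=np.mean(c,0)-[px,py,z];print("rel",(m[0]*np.cos(yaw)+m[1]*np.sin(yaw)).round(4),(-m[0]*np.sin(yaw)+m[1]*np.cos(yaw)).round(4),[np.linalg.norm(c[i]-c[i-1]).round(4) for i in range(4)])
go([.4611,-.2155,.175],-11.8)
```

```text
obs centre [356.16071429 235.33928571]
0.146 0 [356.29482482 236.88138442]
0.146 0.002 [356.45188153 235.86193653]
rel 0.0029 0.0007 [np.float64(0.0245), np.float64(0.0234), np.float64(0.025), np.float64(0.024)]
0.15 0 [356.7893347  236.74605529]
0.15 0.002 [356.94693381 235.72167875]
rel 0.0025 0.0016 [np.float64(0.0244), np.float64(0.0233), np.float64(0.0249), np.float64(0.0239)]
0.154 0 [357.28871229 236.60939404]
0.154 0.002 [357.4468569  235.58004099]
rel 0.002 0.0025 [np.float64(0.0243), np.float64(0.0231), np.float64(0.0248), np.float64(0.0238)]
0.158 0 [357.79302982 236.47138091]
0.158 0.002 [357.95172304 235.43700276]
rel 0.0015 0.0034 [np.float64(0.0241), np.float64(0.023), np.float64(0.0247), np.float64(0.0236)]
offset [2.000e-02 2.021e+01 3.240e+00] rot [ 0.01 -0.02  0.13]
```

Call:
drive_tool(plan=[{"offset": [0, 3.5, 0], "delta_rot": [0, 0, 0], "jaw": 0}, {"offset": [0, 7.5, 0], "delta_rot": [0, 0, 0], "jaw": 0}, {"offset": [0, 11.5, 0], "delta_rot": [0, 0, 0], "jaw": 0}, {"offset": [0, 15.5, 0.5], "delta_rot": [0, 0, 0], "jaw": 0}, {"offset": [0.1, 18.5, 1.5], "delta_rot": [0, 0, 0], "jaw": 0}, {"offset": [0.15, 20, 2.5], "delta_rot": [0, 0, 0], "jaw": 0}, {"offset": [0.15, 20.15, 3.2], "delta_rot": [0, 0, 0], "jaw": 0}, {"offset": [0.15, 20.15, 3.2], "delta_rot": [0, 0, 0], "jaw": 0}])

```text
time: 12.03
position: [0.4598, -0.2184, 0.1736]
tool_rot: [0.994, -0.106, -0.001, -0.001]
ft_force: [-0.3, 0.8, 0.0]
grip_width: 0.0005
```

```bash
python3 -c "
from h import *
st();go([.4627,-.2149,.160],-11.8)"
```

```text
t 12.03 pos [ 0.4598 -0.2184  0.1736] yaw -12.17 z [-0.0027  0.0019 -1.    ] F [-0.25  0.84  0.01] w 0.0005
offset [ 0.21 -0.4   1.36] rot [-0.07  0.17 -0.37]
```

Call:
drive_tool(plan=[{"offset": [0.2, -0.3, 0.4], "delta_rot": [0, 0, 0], "jaw": 0}, {"offset": [0.2, -0.3, 0.8], "delta_rot": [0, 0, 0], "jaw": 0}, {"offset": [0.2, -0.3, 1.2], "delta_rot": [0, 0, 0], "jaw": 0}, {"offset": [0.2, -0.3, 1.3], "delta_rot": [0, 0, 0], "jaw": 0}, {"offset": [0.2, -0.3, 1.3], "delta_rot": [0, 0, 0], "jaw": 0}, {"offset": [0.2, -0.3, 1.4], "delta_rot": [0, 0, 0], "jaw": 0}, {"offset": [0.2, -0.3, 1.5], "delta_rot": [0, 0, 0], "jaw": 0}, {"offset": [0.2, -0.3, 1.5], "delta_rot": [0, 0, 0], "jaw": 0}])

```text
time: 12.7
position: [0.4642, -0.2143, 0.1599]
tool_rot: [0.995, -0.104, 0.0, 0.0]
ft_force: [0.1, -0.1, -0.5]
grip_width: -0.0
```

```bash
python3 -c "
from h import *
st();go([.4627,-.2149,.160],-11.8)"
```

```text
t 12.7 pos [ 0.4642 -0.2143  0.1599] yaw -11.91 z [ 0.e+00 -1.e-04 -1.e+00] F [ 0.08 -0.12 -0.49] w -0.0
offset [-0.14  0.09 -0.01] rot [ 0.   -0.   -0.11]
```

Now lower in 1 mm rows, watching the vertical force.

Call:
drive_tool(plan=[{"offset": [-0.1, 0.1, 0.1], "delta_rot": [0, 0, 0], "jaw": 0}, {"offset": [-0.1, 0.1, 0.2], "delta_rot": [0, 0, 0], "jaw": 0}, {"offset": [-0.1, 0.1, 0.3], "delta_rot": [0, 0, 0], "jaw": 0}, {"offset": [-0.1, 0.1, 0.4], "delta_rot": [0, 0, 0], "jaw": 0}, {"offset": [-0.1, 0.1, 0.5], "delta_rot": [0, 0, 0], "jaw": 0}, {"offset": [-0.1, 0.1, 0.6], "delta_rot": [0, 0, 0], "jaw": 0}, {"offset": [-0.1, 0.1, 0.7], "delta_rot": [0, 0, 0], "jaw": 0}, {"offset": [-0.1, 0.1, 0.7], "delta_rot": [0, 0, 0], "jaw": 0}])

```text
time: 13.37
position: [0.463, -0.2153, 0.1529]
tool_rot: [0.995, -0.104, 0.0, 0.0]
ft_force: [0.3, -0.5, 0.9]
grip_width: 0.0004
```

```bash
python3 -c "
from h import *
st();o=get_obs();print(o['moment'])"
```

```text
t 13.37 pos [ 0.463  -0.2153  0.1529] yaw -11.93 z [-0.e+00 -2.e-04 -1.e+00] F [ 0.29 -0.54  0.86] w 0.0004
[-0.1712336   0.10154177  0.05150308]
```

Call:
drive_tool(plan=[{"offset": [0, 0, 0.05], "delta_rot": [0, 0, 0], "jaw": 0}, {"offset": [0, 0, 0.1], "delta_rot": [0, 0, 0], "jaw": 0}, {"offset": [0, 0, 0.15], "delta_rot": [0, 0, 0], "jaw": 0}, {"offset": [0, 0, 0.2], "delta_rot": [0, 0, 0], "jaw": 0}, {"offset": [0, 0, 0.25], "delta_rot": [0, 0, 0], "jaw": 0}, {"offset": [0, 0, 0.3], "delta_rot": [0, 0, 0], "jaw": 0}, {"offset": [0, 0, 0.3], "delta_rot": [0, 0, 0], "jaw": 0}, {"offset": [0, 0, 0.3], "delta_rot": [0, 0, 0], "jaw": 0}])

```text
time: 14.03
position: [0.463, -0.2152, 0.1498]
tool_rot: [0.995, -0.104, 0.0, -0.0]
ft_force: [-0.1, -0.7, 1.9]
grip_width: 0.0006
```

```bash
python3 -c "
from h import *
st();o=get_obs();print(o['moment'])"
```

```text
t 14.03 pos [ 0.463  -0.2152  0.1498] yaw -11.94 z [ 1.e-04  0.e+00 -1.e+00] F [-0.14 -0.65  1.88] w 0.0006
[-0.13019556  0.0700278  -0.03756471]
```

Call:
drive_tool(plan=[{"offset": [0, 0, 0.05], "delta_rot": [0, 0, 0], "jaw": 0}, {"offset": [0, 0, 0.1], "delta_rot": [0, 0, 0], "jaw": 0}, {"offset": [0, 0, 0.15], "delta_rot": [0, 0, 0], "jaw": 0}, {"offset": [0, 0, 0.2], "delta_rot": [0, 0, 0], "jaw": 0}, {"offset": [0, 0, 0.25], "delta_rot": [0, 0, 0], "jaw": 0}, {"offset": [0, 0, 0.3], "delta_rot": [0, 0, 0], "jaw": 0}, {"offset": [0, 0, 0.3], "delta_rot": [0, 0, 0], "jaw": 0}, {"offset": [0, 0, 0.3], "delta_rot": [0, 0, 0], "jaw": 0}])

```text
time: 14.7
position: [0.463, -0.2153, 0.1468]
tool_rot: [0.995, -0.104, 0.0, 0.0]
ft_force: [-0.3, -0.7, 2.0]
grip_width: 0.0006
```

```bash
python3 -c "
from h import *
st();o=get_obs();print(o['moment'])"
```

```text
t 14.7 pos [ 0.463  -0.2153  0.1468] yaw -11.94 z [-0. -0. -1.] F [-0.34 -0.68  1.96] w 0.0006
[-0.16232821  0.17884814 -0.02071956]
```

Call:
drive_tool(plan=[{"offset": [0, 0, 0.05], "delta_rot": [0, 0, 0], "jaw": 0}, {"offset": [0, 0, 0.1], "delta_rot": [0, 0, 0], "jaw": 0}, {"offset": [0, 0, 0.15], "delta_rot": [0, 0, 0], "jaw": 0}, {"offset": [0, 0, 0.2], "delta_rot": [0, 0, 0], "jaw": 0}, {"offset": [0, 0, 0.25], "delta_rot": [0, 0, 0], "jaw": 0}, {"offset": [0, 0, 0.3], "delta_rot": [0, 0, 0], "jaw": 0}, {"offset": [0, 0, 0.3], "delta_rot": [0, 0, 0], "jaw": 0}, {"offset": [0, 0, 0.3], "delta_rot": [0, 0, 0], "jaw": 0}])

```text
time: 15.37
position: [0.463, -0.2153, 0.1438]
tool_rot: [0.995, -0.104, 0.0, 0.0]
ft_force: [-0.7, -0.5, 2.7]
grip_width: 0.0003
```

Call:
drive_tool(plan=[{"offset": [0, 0, 0.05], "delta_rot": [0, 0, 0], "jaw": 0}, {"offset": [0, 0, 0.1], "delta_rot": [0, 0, 0], "jaw": 0}, {"offset": [0, 0, 0.15], "delta_rot": [0, 0, 0], "jaw": 0}, {"offset": [0, 0, 0.2], "delta_rot": [0, 0, 0], "jaw": 0}, {"offset": [0, 0, 0.2], "delta_rot": [0, 0, 0], "jaw": 0}, {"offset": [0, 0, 0.2], "delta_rot": [0, 0, 0], "jaw": 0}, {"offset": [0, 0, 0.2], "delta_rot": [0, 0, 0], "jaw": 0}, {"offset": [0, 0, 0.2], "delta_rot": [0, 0, 0], "jaw": 0}])

```text
time: 16.03
position: [0.463, -0.2155, 0.1429]
tool_rot: [0.995, -0.104, 0.0, 0.0]
ft_force: [-1.7, 0.1, 10.0]
grip_width: 0.0006
```

Force rose to 10 N within about 1 mm, with the cell 46 mm deep. That fits the seat (2.7 N drag before it). I'll back off and look.

Call:
drive_tool(plan=[{"offset": [0, 0, -0.5], "delta_rot": [0, 0, 0], "jaw": 0}, {"offset": [0, 0, -2], "delta_rot": [0, 0, 0], "jaw": 0}, {"offset": [0, 0, -5], "delta_rot": [0, 0, 0], "jaw": 0}, {"offset": [0, -3, -8], "delta_rot": [0, 0, 0], "jaw": 0}, {"offset": [0, -7, -8.5], "delta_rot": [0, 0, 0], "jaw": 0}, {"offset": [0, -11, -9], "delta_rot": [0, 0, 0], "jaw": 0}, {"offset": [0, -15, -9], "delta_rot": [0, 0, 0], "jaw": 0}, {"offset": [0, -18, -9], "delta_rot": [0, 0, 0], "jaw": 0}])

```text
time: 16.7
position: [0.4999, -0.036, 0.232]
tool_rot: [0.995, -0.104, -0.0, -0.001]
ft_force: [-0.4, -0.5, -0.0]
grip_width: 0.0007
```

```bash
python3 -c "
from h import *
st()
im=camera('top')[:,:,::-1];cv2.imwrite('pics/top9f.png',im)
cv2.imwrite('pics/z9.png',cv2.resize(np.ascontiguousarray(im[150:260,320:400]),None,fx=7,fy=7,interpolation=cv2.INTER_CUBIC)[230:])
"
```

```text
t 16.7 pos [ 0.4999 -0.036   0.232 ] yaw -11.91 z [-1.0e-04  1.6e-03 -1.0e+00] F [-0.37 -0.54 -0.  ] w 0.0007
```

View pics/z9.png

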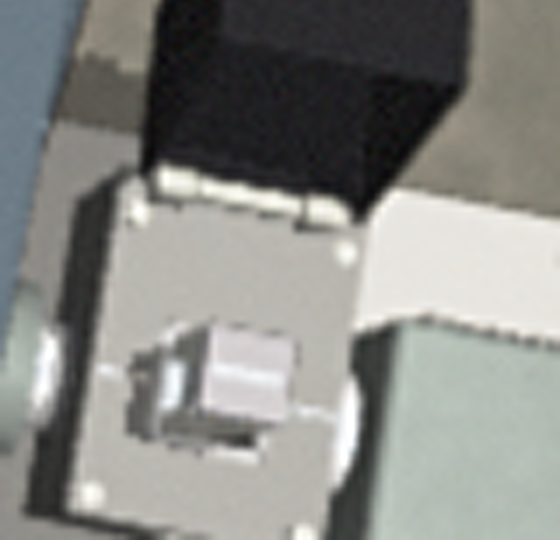

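Call:
drive_tool(plan=[{"offset": [3.5, 1.5, 0], "delta_rot": [0, 0, 0], "jaw": 0}, {"offset": [7, 3, 0], "delta_rot": [0, 0, 0], "jaw": 0}, {"offset": [10.5, 5, 0], "delta_rot": [0, 0, 0], "jaw": 0}, {"offset": [14, 7, 0], "delta_rot": [0, 0, 0], "jaw": 0}, {"offset": [17, 9.5, 0], "delta_rot": [0, 0, 0], "jaw": 0}, {"offset": [17.5, 13, 0], "delta_rot": [0, 0, 0], "jaw": 0}, {"offset": [17.5, 16.5, 0], "delta_rot": [0, 0, 0], "jaw": 0}, {"offset": [17.5, 18.3, 0], "delta_rot": [0, 0, 0], "jaw": 0}])

```text
time: 17.42
position: [0.6328, -0.2583, 0.2303]
tool_rot: [0.994, -0.105, -0.001, 0.0]
ft_force: [-1.0, 0.5, -0.3]
grip_width: 0.0003
```

```bash
cat >> h.py <<'E'
def W(x,y,z):
    px,py,yaw=.4605,-.2155,np.radians(-11.8)
    return np.array([px+x*np.cos(yaw)-y*np.sin(yaw),py+x*np.sin(yaw)+y*np.cos(yaw),z])
def inph():
    p=get_obs()["position"];yaw=np.radians(-11.8);d=p-[.4605,-.2155,0];print("phot",np.round([d[0]*np.cos(yaw)+d[1]*np.sin(yaw),-d[0]*np.sin(yaw)+d[1]*np.cos(yaw),p[2]],4))
E
python3 -c "
from h import *
st();inph();go(W(.172,0,.172),-11.8)
im=camera('top')[:,:,::-1]
cv2.imwrite('pics/t10.png',cv2.resize(np.ascontiguousarray(im[120:270,290:420]),None,fx=4,fy=4,interpolation=cv2.INTER_CUBIC))
"
```

```text
t 17.42 pos [ 0.6328 -0.2583  0.2303] yaw -12.06 z [-1.8e-03 -4.0e-04 -1.0e+00] F [-1.    0.5  -0.27] w 0.0003
phot [ 0.1774 -0.0067  0.2303]
offset [-0.54 -0.67  5.83] rot [ 0.05  0.1  -0.26]
```

View pics/t10.png

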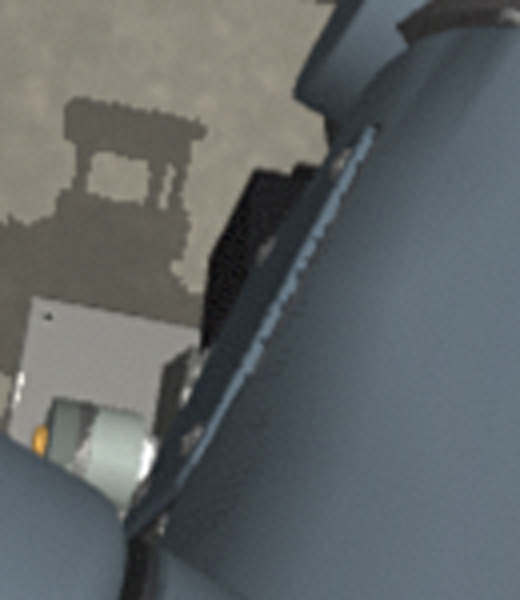

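Call:
drive_tool(plan=[{"offset": [-0.4, -0.5, 0], "delta_rot": [0, 0, 0], "jaw": 0}, {"offset": [-0.4, -0.5, 1.5], "delta_rot": [0, 0, 0], "jaw": 0}, {"offset": [-0.4, -0.5, 3.5], "delta_rot": [0, 0, 0], "jaw": 0}, {"offset": [-0.4, -0.5, 5], "delta_rot": [0, 0, 0], "jaw": 0}, {"offset": [-0.4, -0.5, 5.8], "delta_rot": [0, 0, 0], "jaw": 0}, {"offset": [-0.4, -0.5, 5.8], "delta_rot": [0, 0, 0], "jaw": 0}, {"offset": [-0.4, -0.5, 5.8], "delta_rot": [0, 0, 0], "jaw": 0}, {"offset": [-0.4, -0.5, 5.8], "delta_rot": [0, 0, 0], "jaw": 0}])

```text
time: 18.13
position: [0.6314, -0.2482, 0.175]
tool_rot: [0.995, -0.104, 0.001, 0.0]
ft_force: [0.3, 0.5, -0.3]
grip_width: 0.0005
```

```bash
python3 -c "
from h import *
st();inph()
"
```

```text
t 18.13 pos [ 0.6314 -0.2482  0.175 ] yaw -11.89 z [ 1.6e-03 -7.0e-04 -1.0e+00] F [ 0.31  0.5  -0.26] w 0.0005
phot [0.174 0.003 0.175]
```

Call:
drive_tool(plan=[{"offset": [-1, 0.2, 0], "delta_rot": [0, 0, 0], "jaw": 0}, {"offset": [-2, 0.2, -0.3], "delta_rot": [0, 0, 0], "jaw": 0}, {"offset": [-2.8, 0.2, -0.6], "delta_rot": [0, 0, 0], "jaw": 0}, {"offset": [-3.5, 0.2, -1], "delta_rot": [0, 0, 0], "jaw": 0}, {"offset": [-4.2, 0.2, -1.5], "delta_rot": [0, 0, 0], "jaw": 0}, {"offset": [-4.9, 0.2, -2.1], "delta_rot": [0, 0, 0], "jaw": 0}, {"offset": [-5.6, 0.2, -2.6], "delta_rot": [0, 0, 0], "jaw": 0}, {"offset": [-6, 0.2, -2.9], "delta_rot": [0, 0, 0], "jaw": 0}])

```text
time: 18.8
position: [0.5719, -0.2386, 0.2051]
tool_rot: [0.995, -0.104, 0.002, 0.001]
ft_force: [2.5, -0.6, 2.3]
grip_width: 0.0003
```

```bash
python3 -c "
from h import *
st();inph()
im=camera('top')[:,:,::-1]
cv2.imwrite('pics/t11.png',cv2.resize(np.ascontiguousarray(im[120:270,290:420]),None,fx=4,fy=4,interpolation=cv2.INTER_CUBIC))
"
```

```text
t 18.8 pos [ 0.5719 -0.2386  0.2051] yaw -11.94 z [ 0.0035 -0.0021 -1.    ] F [ 2.47 -0.59  2.34] w 0.0003
phot [1.137e-01 2.000e-04 2.051e-01]
```

View pics/t11.png

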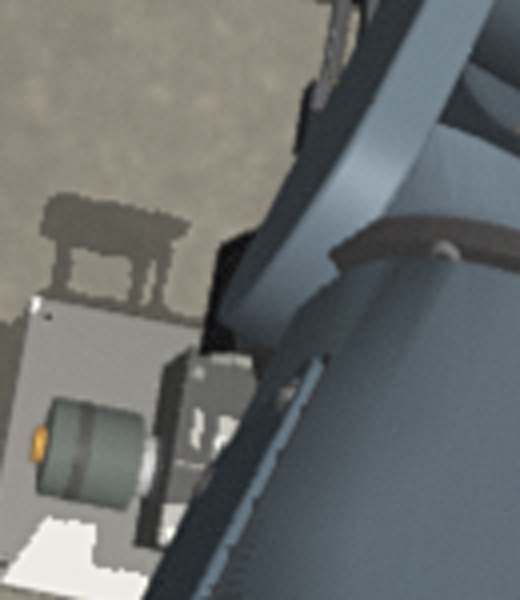

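Call:
drive_tool(plan=[{"offset": [-1.1, 0, -0.3], "delta_rot": [0, 0, 0], "jaw": 0}, {"offset": [-2.1, 0, -0.55], "delta_rot": [0, 0, 0], "jaw": 0}, {"offset": [-3.2, 0, -0.65], "delta_rot": [0, 0, 0], "jaw": 0}, {"offset": [-4.3, 0, -0.7], "delta_rot": [0, 0, 0], "jaw": 0}, {"offset": [-5.5, 0, -0.6], "delta_rot": [0, 0, 0], "jaw": 0}, {"offset": [-6.5, 0, -0.45], "delta_rot": [0, 0, 0], "jaw": 0}, {"offset": [-7.6, 0, -0.1], "delta_rot": [0, 0, 0], "jaw": 0}, {"offset": [-8.7, 0, 0.25], "delta_rot": [0, 0, 0], "jaw": 0}])

```text
time: 19.52
position: [0.4846, -0.22, 0.2006]
tool_rot: [0.995, -0.104, -0.001, 0.0]
ft_force: [0.1, -0.4, 2.1]
grip_width: 0.0006
```

```bash
python3 -c "
from h import *
st();inph()
im=camera('top')[:,:,::-1]
cv2.imwrite('pics/t12.png',cv2.resize(np.ascontiguousarray(im[120:270,290:420]),None,fx=4,fy=4,interpolation=cv2.INTER_CUBIC))
"
```

```text
t 19.52 pos [ 0.4846 -0.22    0.2006] yaw -11.92 z [-2.2e-03 -1.0e-04 -1.0e+00] F [ 0.1  -0.44  2.12] w 0.0006
phot [0.0245 0.0005 0.2006]
```

View pics/t12.png

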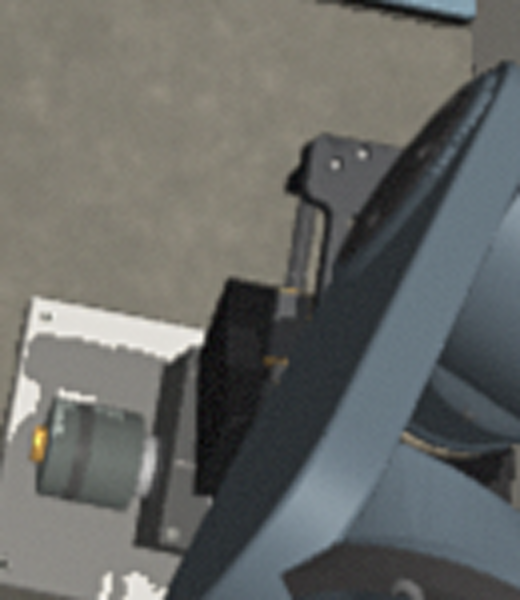

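Call:
drive_tool(plan=[{"offset": [-0.7, 0, 0.4], "delta_rot": [0, 0, 0], "jaw": 0}, {"offset": [-1.7, 0, 1], "delta_rot": [0, 0, 0], "jaw": 0}, {"offset": [-2.5, 0, 1.7], "delta_rot": [0, 0, 0], "jaw": 0}, {"offset": [-3.3, 0, 2.5], "delta_rot": [0, 0, 0], "jaw": 0}, {"offset": [-4, 0, 3.2], "delta_rot": [0, 0, 0], "jaw": 0}, {"offset": [-4.6, 0, 3.7], "delta_rot": [0, 0, 0], "jaw": 0}, {"offset": [-4.7, 0, 4], "delta_rot": [0, 0, 0], "jaw": 0}, {"offset": [-4.7, 0, 4.1], "delta_rot": [0, 0, 0], "jaw": 0}])

```text
time: 20.23
position: [0.4382, -0.2092, 0.1592]
tool_rot: [0.995, -0.104, -0.003, -0.001]
ft_force: [-6.7, 1.7, 15.4]
grip_width: 0.0004
```

```bash
python3 -c "
from h import *
st();inph()
"
```

```text
t 20.23 pos [ 0.4382 -0.2092  0.1592] yaw -11.92 z [-0.0054  0.0031 -1.    ] F [-6.73  1.71 15.38] w 0.0004
phot [-0.0232  0.0016  0.1592]
```

Call:
drive_tool(plan=[{"offset": [0, 0, 0], "delta_rot": [0, 0, 0], "jaw": 0}, {"offset": [0, 0, -0.5], "delta_rot": [0, 0, 0], "jaw": 0}, {"offset": [0, 0, -3], "delta_rot": [0, 0, 0], "jaw": 0}, {"offset": [0, 0, -6], "delta_rot": [0, 0, 0], "jaw": 0}, {"offset": [0, -4, -8], "delta_rot": [0, 0, 0], "jaw": 0}, {"offset": [0, -8, -8], "delta_rot": [0, 0, 0], "jaw": 0}, {"offset": [0, -12, -8], "delta_rot": [0, 0, 0], "jaw": 0}, {"offset": [0, -16, -8], "delta_rot": [0, 0, 0], "jaw": 0}])

```text
time: 20.9
position: [0.4742, -0.0524, 0.2402]
tool_rot: [0.995, -0.105, 0.001, -0.0]
ft_force: [0.2, 0.1, -0.9]
grip_width: 0.0005
```

Call:
drive_tool(plan=[{"offset": [0, -4, 0], "delta_rot": [0, 0, 0], "jaw": 0}, {"offset": [0, -8, 0], "delta_rot": [0, 0, 0], "jaw": 0}, {"offset": [0, -12, 0], "delta_rot": [0, 0, 0], "jaw": 0}, {"offset": [-2, -16, 0], "delta_rot": [0, 0, 0], "jaw": 0}, {"offset": [-4, -20, 0], "delta_rot": [0, 0, 0], "jaw": 0}, {"offset": [-4, -20, 0], "delta_rot": [0, 0, 0], "jaw": 0}, {"offset": [-4, -20, 0], "delta_rot": [0, 0, 0], "jaw": 0}, {"offset": [-4, -20, 0], "delta_rot": [0, 0, 0], "jaw": 0}])

```text
time: 21.57
position: [0.4761, 0.1501, 0.2394]
tool_rot: [0.995, -0.103, 0.0, 0.0]
ft_force: [1.0, -0.8, 0.3]
grip_width: 0.0005
```

```bash
python3 -c "
from h import *
st()
for n in('scene','top'):
    im=camera(n)[:,:,::-1];cv2.imwrite(f'pics/{n}13f.png',im)
    x,y,w,h=((270,110,130,140) if n=='scene' else (120,110,300,190))
    k=4 if n=='scene' else 2.6
    cv2.imwrite(f'pics/{n}13.png',cv2.resize(np.ascontiguousarray(im[y:y+h,x:x+w]),None,fx=k,fy=k,interpolation=cv2.INTER_CUBIC))
"
```

```text
t 21.57 pos [0.4761 0.1501 0.2394] yaw -11.84 z [ 5.e-04 -7.e-04 -1.e+00] F [ 0.99 -0.8   0.34] w 0.0005
```

View pics/scene13.png

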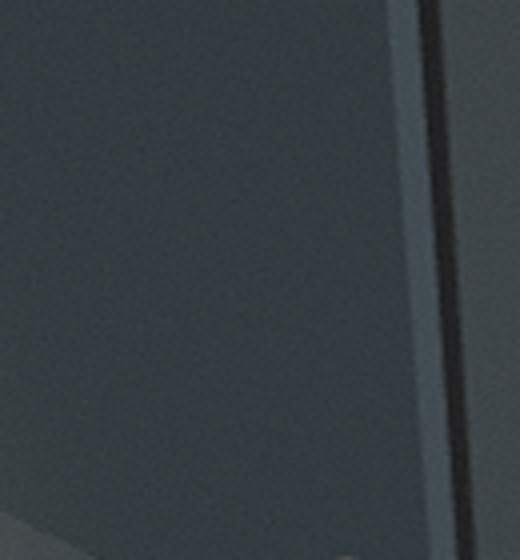

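View pics/top13.png

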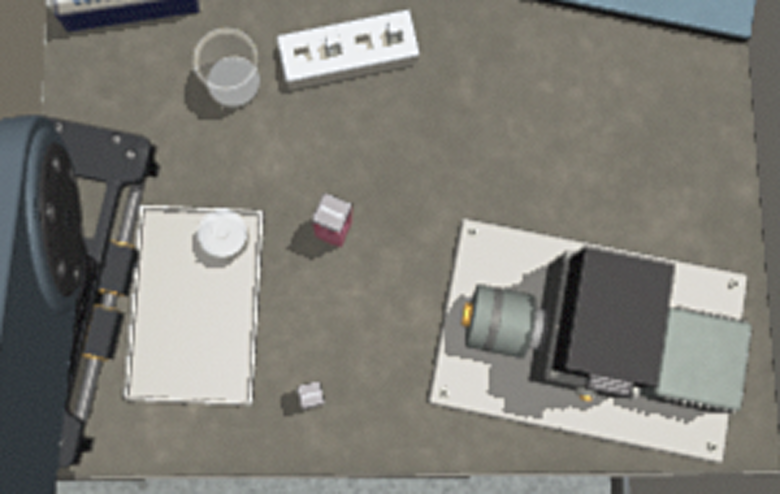

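Run:
```python
from h import *
im=cv2.imread("pics/top13f.png")[195:275,325:395];k=8
im=cv2.resize(im,None,fx=k,fy=k,interpolation=cv2.INTER_CUBIC)
def hp(th,s,t,y): return W(.058-s*np.cos(th)+t*np.sin(th),y,.101+s*np.sin(th)+t*np.cos(th))
for th,c in((0,(0,255,0)),(.06,(0,0,255))):
    p=np.array([(proj("top",hp(th,*a))-[325,195]+.5)*k-.5 for a in((0,.058,.034),(.092,.058,.034),(.092,.058,.017),(.106,.058,.017),(.106,.058,-.017),(.092,.058,-.017),(.092,.058,-.034),(0,.058,-.034))])
    cv2.polylines(im,[p.round().astype(int)],True,c,1)
cv2.imwrite("pics/hood.png",im[:600])
```

```text
(no output)
```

View pics/hood.png

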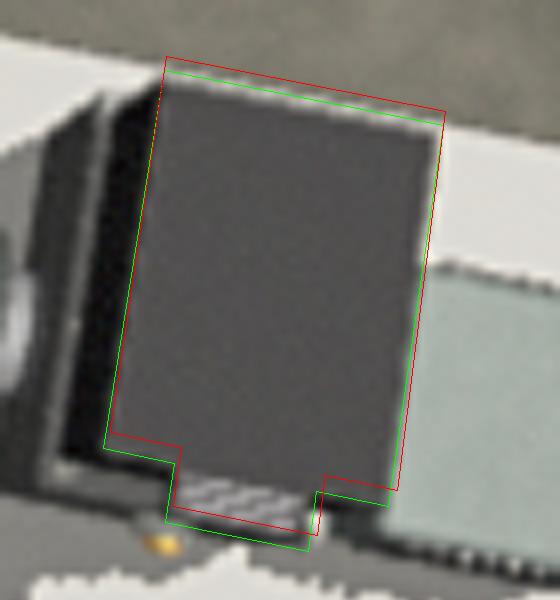

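```bash
python3 -c "
from h import *
st();print(get_obs()['joint_velocities'].round(4));print(hand_in())"
```

```text
t 21.67 pos [0.4765 0.1488 0.2394] yaw -12.02 z [ 4.e-04 -5.e-04 -1.e+00] F [-0.15  0.33 -1.46] w 0.0005
[-0.0142 -0.0017 -0.0014  0.0029  0.0015  0.0034]
the job is handed in; nothing more can be done
None
```

The glass cell is in the photometer's well and the hood is shut over it. I handed the job in at about 21.7 s; hand-in gave no verdict.

**Inserting the cell:** I gripped it by its frosted faces and lowered it about 35 mm into the well, past the side spring. I let go there because going lower would have run the gripper's body into the open hood. I then pushed the cell down gently with the closed fingertips. The force stayed at 2–3 N of drag, then rose to 10 N within about 1 mm at 46 mm depth, which I took as the seat.

**Last checks:**
- **Cell position:** before closing the hood, the top picture showed the cell against the +x wall, about 2 mm off the axis. It also read nearly 2 mm off along y, close to the well's full side play and the limit of the camera calibration. That makes roughly 2.6 mm in all, within the 4 mm allowed.
- **Cell angle:** the white cap line lay within about 2° of the light path. I estimated the tilt at no more than about 0.04 rad.
- **Hood:** the fingertip met a firm stop (about 15 N) at 159 mm height, the shut position. The shut outline drawn on the last top picture matched the tab; the back edge sat slightly forward of it, towards the shut side.
- **Surroundings:** in the last top picture the weighing bottle, beaker and look-alikes appear where they started.

**Not confirmed:** I could not see the seat switch pin, so its position rests only on the force and depth readings. The arm blocked the scene camera in every check after the cell was in the well, so those picture checks come from the top camera alone.

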